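Set up the viewing station for the separation columns

ROBOT

A 6-joint arm with a two-finger parallel gripper is mounted at the origin on a cart in front of the work surface, level with it; the furniture and walls round the work are solid. World frame = base frame: x ahead of the robot, y to its left, z up, the work surface at z = 0. Lengths are in m, angles in rad, forces in N, time in s.
With the tool pointing down it reaches from about 0.375 to 0.9 m from the base axis. Payload 3.1 kg.
Tool frame: the origin (TCP) lies where the fingers leave the gripper's body, on its centre line; the fingertips stand 70 mm ahead of it and the grasp point (between the pads) lies 51 mm ahead of it; z points along the fingers, y is the line along which they close (so a half turn about z gives the same grasp; the last joint's range is limited). The gripper opens to 87 mm and grips with 3 to 60 N. Pads are 19 mm wide; open, the fingers measure 117 mm over their backs; the gripper's body (75 mm by 190 mm) begins 51 mm behind the grasp point.
Start: joints at [1.054, 0.527, 1.433, -0, 1.181, -0.178], TCP at [0.207, 0.59, 0.292] pointing down, gripper open.
Joint ranges: [-3.08, 3.08], [-0.75, 2.2], [0.22, 2.44], [-1.43, 4.57], [0, 2.65], [-2.85, 2.85]. Speed limits (rad/s): [2.79, 2.79, 3.14, 3.14, 3.14, 3.14].

INTERFACE

Orientations are given as a unit quaternion [x, y, z, w].
In Python, from rig import robot gives the robot as it stands.
- The arm moves only by the tool send_rows, never from a script. Its argument "deltas" is text: rows parted by semicolons, each of 7 numbers parted by spaces: the shift along the tool's x, y, z in mm, then the turn, a rotation vector about the tool's x, y, z in degrees, then the opening, from 0 (shut) to 1 (fully open). A call has 1 to 10 rows; each row shifts and turns the commanded pose from where the row before left it, along the tool's axes as they then stand; what a row does not reach is not made up. A row lasts 1/8 s, in which the tool goes at most 62.5 mm and 10.7 degrees, less where a joint would pass 70% of its speed; a pose out of reach is approached as far as the arm can. A call is refused whole if a number of a shift passes 62.5 or a number of a turn 10.7, either way. A call with a gripper value outside its range is refused whole. The fingers move at their own pace and stop on an object; "newtons" is the grip in N (left out, the last holds). Time passes only in rows, so rows that do not move let the fingers close. It gives the time, the measured TCP pose, the force, the opening and the grip force at its end, in the units of the state.
- robot.get_obs(): the state, without advancing time (a new reading comes with each control period).
- robot.camera(name): name is "side" or "top"; returns a dict with "image" (420x560x3 uint8, red, green, blue), "depth" (420x560 float32, m along the optical axis (not along the pixel's ray), 0 where there is no reading), "fovy" (degrees; the focal length in pixels is half the picture's height over the tangent of half this angle, whatever the lens; pixels are square), "cx", "cy" (the principal point, pixels), "k1" (the pictures are not rectified: a ray, as slopes to the right and down, at radius r is drawn at 1 + k1 r^2 times it, then the intrinsics apply), "rvec" (rotation vector, rad) and "tvec" (3), from world to camera coordinates, as OpenCV has them. Camera axes: x right, y down, z forward; pixel columns grow to the right and rows downward; lengths in m; the calibration is good to about 2 mm. A picture is of the moment at which its call begins.
- robot.hand_in(): hands the job in; it is judged then, once.
Trained networks look in the newest picture that a camera, given by its name, has taken for a name from the list of things; names that differ only in an ending like _2 or _b are one class to them, and where a whole thing is asked for, a point or a joint stands for the part that bears it (a point fixed in the world has none). Each returns a list of dicts, best first, with "p" (0 to 1); they miss things now and then, are a little off and sometimes report something else, mostly with a low value. They report only what shows in the picture. A call takes as long as a camera call.
- robot.find_in(camera, thing): "box" ([left, top, right, bottom] in pixels, round what is visible of it).
- robot.cut_out(camera, thing): "region" (420x560 bool, what is visible of it) and "box" ([left, top, right, bottom] in pixels, round what is visible of it).
The state is a dict: "time": time; "q": joint angles; "joint_velocities": joint speeds; "joint_torque": joint torques, N m; "position": TCP position; "tool_rot": TCP orientation; "ft_force": force on the tool from outside, world axes, zero at the start; "moment": the same for the moment, N m; "grip_width": finger opening in m; "grip_force": force on a finger pad.
Only numpy, scipy, OpenCV 4.12 (cv2) and the standard library are available. Lean on these libraries where they do the work, as an engineer would, in place of code of your own. Each camera call takes 0.05 s, during which the arm holds its last target. There are 200 camera calls.

TASK

Get the viewing station ready: take the marker pen out of the tray and lay it on the bench beside the station, then lay every separation column on the bench into the tray, flat and lengthwise, one to a lane. Turn and tip the light panel so that its white face looks straight at the middle of the tray and is tipped 30 degrees downward from upright, where the white pointer on its side edge lines up with the white mark on the yoke, and turn the camera's focus knob clockwise until its white pointer line stands at the white index mark on the dial. Leave the bottles, the beaker and the timer where they stand, and let go of everything.

Things in the scene. Friction and masses are not known exactly. Their poses are not given: they have to be found in the camera images.
- tray_center (a point): middle of the fixed tray's inner floor, 6 mm above the bench; x along the lanes, y across, away from the camera, z up. Tray 208 x 154 mm outside, 198 x 144 inside, wall tops 20 mm above the bench. Three lanes along x, centred at y = -48, 0, +48 mm, parted only near their ends by ribs (4 mm thick, tops 18 mm above the bench) at y = +-24 mm, from 58 to 98 mm either side of the middle in x
- knob_grip (a point): on the focus knob's upright axis, in the middle of its grip bar, 60 mm above the bench. Bar 54 mm long, 14 mm wide, from 49 to 71 mm above the bench, on a round skirt 60 mm across; x axis along the bar to its pointer end, z up. The knob sits on the fixed grey camera housing (92 x 92 x 38 mm high), its axis at x = -65, y = -160 mm of the tray's frame
- knob_pointer (a point): end of the knob's white pointer line, 32 mm from the knob's axis, 43 mm above the bench; turns with the knob
- index_mark (a point): the white raised index mark on the dial round the knob, given at its inner end, 32 mm from the knob's axis and at the same height as the pointer; it does not move. The knob is set when the pointer line stands at it
- focus_knob (a joint): angle of the focus knob, rad, growing clockwise seen from above; 0 to 4.5; it stays where it is left (friction 0.06 N m). The index mark is always 0.8 to 2.8 rad clockwise of where the pointer starts
- light_post (a point): on the upright swivel axis of the light panel's stand, at the height of its tilt hinge, 105 mm above the bench; turns with the swivel; x axis level, the way the white face looks, y along the tilt hinge, z up. The round foot, 112 mm across, does not move. The yoke's cheeks stand 74 to 82 mm either side along y, up to 115 mm above the bench
- light_bar (a point): middle of the round steel handle bar along the top of the light panel, 10 mm thick, 100 mm long, parallel to the tilt hinge and 90 mm from it (straight above it when the panel is upright), on two legs at its ends, bare for 90 mm between; the panel (132 mm wide, 110 high, 14 thick) ends 35 mm below the bar. Moves with the panel
- light_swivel (a joint): swivel angle of the light panel about the upright axis, rad, growing anticlockwise seen from above; -1.6 to 1.6; stays where it is left (friction 0.06 N m)
- light_tilt (a joint): tilt of the light panel, rad: 0 upright, growing as the top comes forward and the white face looks downward; -0.7 to 0.9; 30 degrees (0.524) is where the white pointers on its side edges line up with the white marks on the yoke; stays where it is left (friction 0.14 N m)
- marker_mid (a point): marker pen, 135 mm long, about 16 mm thick, 17 mm over its clip, lying across the tray at the start; this point is the middle of the pen, 8 mm above what it lies on; its y axis runs along the pen
- column_a_mid (a point): separation column (may be absent): straight steel tube, 178 mm long, a hexagonal fitting at each end; tube 10 to 12 mm thick, bare over the middle 136 mm; fittings 20 mm wide and 17 mm high, 90 g; lies flat on its fittings. This point is the middle of the tube, 8.5 mm above what it lies on; its y axis runs along the tube, z up
- column_c_mid (a point): separation column (may be absent): straight steel tube, 178 mm long, a hexagonal fitting at each end; tube 10 to 12 mm thick, bare over the middle 136 mm; fittings 20 mm wide and 17 mm high, 90 g; lies flat on its fittings. This point is the middle of the tube, 8.5 mm above what it lies on; its y axis runs along the tube, z up
- column_bb_mid (a point): separation column (may be absent): straight steel tube, 128 mm long, a hexagonal fitting at each end; tube 10 to 12 mm thick, bare over the middle 86 mm; fittings 20 mm wide and 17 mm high, 90 g; lies flat on its fittings. This point is the middle of the tube, 8.5 mm above what it lies on; its y axis runs along the tube, z up
- reagent_100: screw-cap bottle, 56 mm in diameter, 100 mm high, a bystander; origin at the centre of its underside
- reagent_amber: small amber screw-cap bottle, 48 mm in diameter, 86 mm high, a bystander; origin at the centre of its underside
- beaker_50: glass beaker, 45 mm in diameter, 58 mm high, a bystander; origin at the centre of its underside
- timer: flat white lab timer, 64 x 64 x 19 mm, a bystander; origin at the centre of its underside

How it is judged:
By the outcome, as a careful person would: the job done as asked, in the order asked, and still so for the second after the job is handed in, with the robot touching nothing.
Of column_a, column_bb, column_c only 2 to 3 are there at a start; the rules pass over those that are not, and their reading is None.
At some moment in a run one of column_a, column_bb, column_c may be knocked a few centimetres aside while the robot is not near it.
Once in a run the grip may slacken for a moment while it holds something.
It also fails if it takes over 208 s, if anything falls off the work surface, if the arm or the gripper's body presses on something with over 40 N, if the wrist force passes 120 N, or if a joint passes its speed limit or range.

## Working session

There is one attempt and no reset: what is moved stays moved. The work goes in short steps, Python scripts to look and compute and a tool call to move; the robot and the scene stay as the last step left them, time stands still between calls to the robot, and variables do not carry over. Pictures are saved under pics/ and viewed, at most 18 in all, crops included, and the job is handed in when it is done.

Besides the shell and the picture viewer there is one more tool, called after ">>>" as name(argument=value, ...) on one line, values as JSON. send_rows: Moves the arm, as the interface text tells. Its arguments: {"type":"object","properties":{"deltas":{"type":"string"},"newtons":{"type":"number"}},"required":["deltas"]}

```bash
mkdir -p pics; ls; cat > h.py <<'E'
import numpy as np, cv2
from scipy.spatial.transform import Rotation as R
from rig import robot
def cam(n):
    c=robot.camera(n); c['f']=210/np.tan(np.radians(c['fovy'])/2)
    c['R']=R.from_rotvec(np.ravel(c['rvec'])).as_matrix(); c['t']=np.ravel(c['tvec'])
    c['K']=np.array([[c['f'],0,c['cx']],[0,c['f'],c['cy']],[0,0,1]]); c['D']=np.array([c['k1'],0,0,0.]); return c
def save(c,fn,box=None,s=1):
    im=c['image'][...,::-1]
    if box: im=im[box[1]:box[3],box[0]:box[2]]
    cv2.imwrite('pics/'+fn,cv2.resize(im,None,fx=s,fy=s,interpolation=cv2.INTER_CUBIC))
def rays(c,uv):
    uv=np.array(uv,float).reshape(-1,1,2)
    p=cv2.undistortPoints(uv,c['K'],c['D'])[:,0]
    return np.c_[p,np.ones(len(p))]
def at_z(c,uv,z):
    d=rays(c,uv)@c['R']; o=-c['R'].T@c['t']
    return o+d*((z-o[2])/d[:,2])[:,None]
def at_d(c,uv):
    uv=np.array(uv).reshape(-1,2); d=c['depth'][uv[:,1].astype(int),uv[:,0].astype(int)]
    return (rays(c,uv)*d[:,None]-c['t'])@c['R']
def proj(c,P):
    return cv2.projectPoints(np.array(P,float).reshape(-1,3),c['rvec'],c['tvec'],c['K'],c['D'])[0][:,0]
E
python3 - <<'E'
from h import *
for n in('top','side'):
    c=cam(n); save(c,n+'0.png',s=1.42); o=-c['R'].T@c['t']; print(n,o.round(3),c['fovy'],c['R'].round(2).tolist())
    for t in ['tray_center','knob_grip','knob_pointer','index_mark','light_post','light_bar','marker_mid','column_a_mid','column_c_mid','column_bb_mid','reagent_100','reagent_amber','beaker_50','timer']:
        try: r=robot.find_in(n,t)
        except Exception as e: print(t,e); continue
        print(t,[(round(x['p'],2),np.round(x['box']).astype(int).tolist()) for x in r[:4]])
print(robot.get_obs())
E
```

```text
pics
top [ 0.416 -0.072  1.245] 43.610756714582614 [[-0.03, -1.0, 0.01], [-0.99, 0.03, -0.1], [0.1, -0.01, -0.99]]
tray_center [(0.75, [210, 172, 334, 266])]
knob_grip [(0.72, [299, 233, 327, 259]), (0.63, [110, 238, 190, 248])]
knob_pointer [(0.6, [304, 232, 328, 256])]
index_mark []
light_post [(0.85, [370, 181, 438, 255])]
light_bar [(0.75, [378, 188, 441, 246])]
marker_mid [(0.57, [214, 207, 272, 213]), (0.43, [163, 164, 186, 177])]
column_a_mid [(0.7, [116, 193, 189, 202])]
column_c_mid [(0.56, [112, 239, 187, 251])]
column_bb_mid [(0.64, [301, 237, 329, 258]), (0.52, [119, 218, 170, 227])]
reagent_100 [(0.49, [162, 166, 188, 180])]
reagent_amber [(0.6, [112, 238, 191, 252])]
beaker_50 [(0.29, [378, 187, 438, 245]), (0.15, [302, 230, 324, 260])]
timer [(0.97, [304, 160, 342, 190]), (0.35, [120, 219, 169, 229])]
side [ 0.029 -0.992  0.579] 50.966865650081 [[0.88, -0.48, -0.01], [-0.19, -0.33, -0.93], [0.44, 0.81, -0.38]]
tray_center [(0.71, [215, 230, 308, 297]), (0.25, [260, 196, 279, 228])]
knob_grip [(0.64, [252, 263, 276, 280]), (0.4, [229, 210, 257, 232])]
knob_pointer [(0.6
[... 608 characters left out ...]
y([ 1.05450711e+00,  5.27507304e-01,  1.43269355e+00, -1.89309136e-05,
        1.18140119e+00, -1.78511871e-01]), 'joint_velocities': array([-6.81474747e-05, -1.50960585e-03,  3.49630379e-04, -4.60809709e-04,
       -1.18267043e-03, -2.04356661e-03]), 'joint_torque': array([-9.77880313e-05, -4.40007305e+01, -1.76978892e+01,  6.34118915e-02,
        5.06240514e-02, -2.78305396e-05]), 'position': array([0.20709243, 0.58967175, 0.29224596]), 'tool_rot': array([ 1.68083395e-01,  9.85772779e-01, -7.39710634e-06,  6.63482309e-06]), 'ft_force': array([0.08173366, 0.17883633, 0.77276141]), 'moment': array([ 0.04731624, -0.0067065 , -0.004371  ]), 'grip_force': 0.0, 'grip_width': 0.08692354595025442}
```

View pics/top0.png

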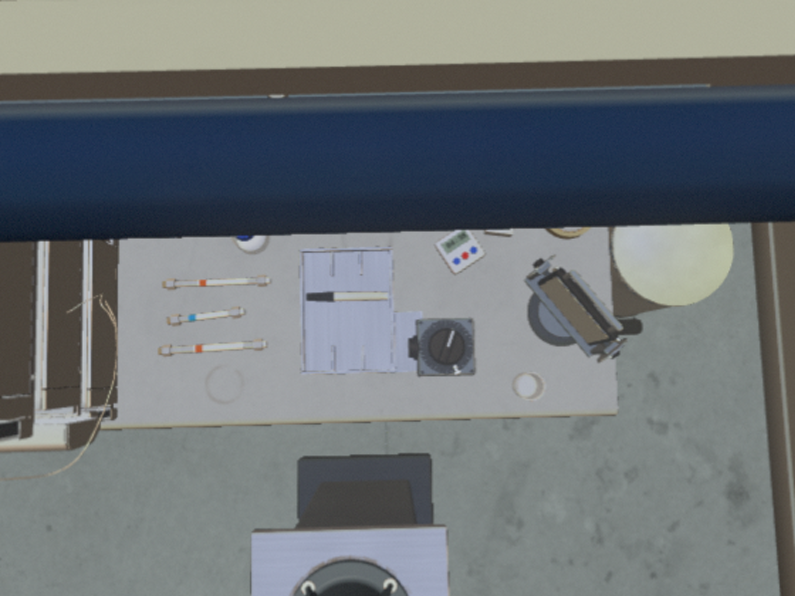

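View pics/side0.png

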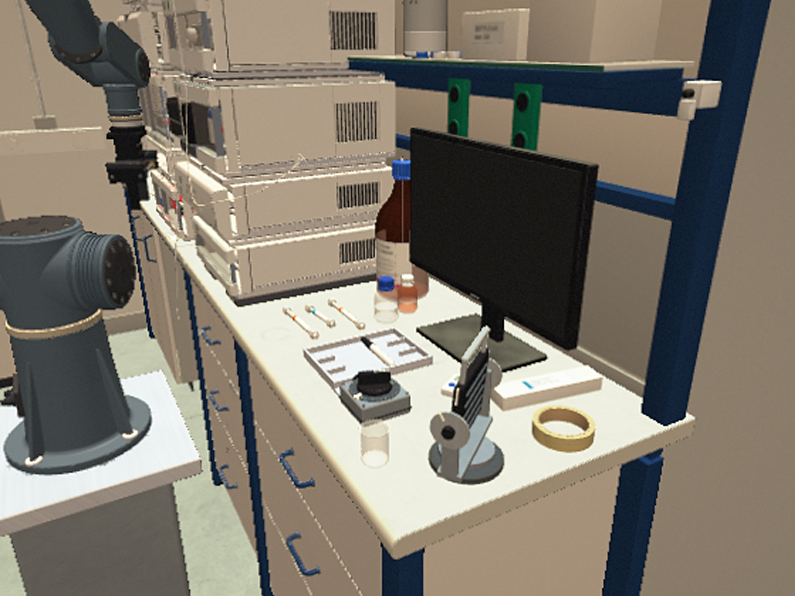

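```bash
python3 - <<'E'
from h import *
c=cam('top'); save(c,'t1.png',(280,170,450,290),4.7)
def W(u,v,z): return (at_z(c,[[u/1.42,v/1.42]],z)[0]*1000).round(0)
for n,u,v,z in [('tray tl',302,249,.02),('tr',393,247,.02),('br',394,372,.02),('bl',301,372,.02),('knob',446,345,.071),('hous tl',416,320,.038),('hous br',475,376,.038),('foot',565,310,.0),('colA l',163,283,.0085),('colA r',269,281,.0085),('bb l',168,320,.0085),('bb r',244,312,.0085),('c l',160,350,.0085),('c r',266,344,.0085),('pen l',307,297,.014),('pen r',388,295,.014),('benchL',119,420,0),('benchR',616,413,0),('bk',528,385,.058),('timer',460,251,.019)]: print(n,W(u,v,z))
for n in ['column_a_mid','column_bb_mid','column_c_mid','marker_mid','light_bar','tray_center','knob_grip']:
  for x in robot.cut_out('top',n)[:2]:
    v,u=np.nonzero(x['region']); P=at_d(c,np.c_[u,v]); k=P[:,2]
    m=np.median(P,0); C=np.cov(P[:,:2].T); w,V=np.linalg.eigh(C); print(n,round(x['p'],2),len(u),(m*1000).round(0),(P.mean(0)*1000).round(),(k.min()*1e3).round(),(k.max()*1e3).round(),'ang',np.degrees(np.arctan2(V[1,1],V[0,1])).round(1),'ext',np.ptp((P[:,:2]-m[:2])@V,axis=0).round(3))
# shelf height
print('shelf',(at_d(c,[[100,100],[280,100],[280,160],[400,100],[280,155],[280,150]])*1000).round())
E
```

```text
tray tl [608.  65.  20.]
tr [607. -86.  20.]
br [401. -82.  20.]
bl [405.  70.  20.]
knob [ 441. -164.   71.]
hous tl [ 484. -120.   38.]
hous br [ 391. -212.   38.]
foot [ 495. -371.    0.]
colA l [559. 298.   8.]
colA r [557. 122.   8.]
bb l [497. 290.   8.]
bb r [507. 164.   8.]
c l [448. 303.   8.]
c r [453. 128.   8.]
pen l [528.  59.  14.]
pen r [528. -75.  14.]
benchL [336. 372.   0.]
benchR [ 323. -446.    0.]
bk [ 375. -292.   58.]
timer [ 597. -197.   19.]
column_a_mid 0.83 457 [558. 197.  13.] [557. 206.  17.] -4.0 1245.0 ang 87.5 ext [0.145 0.377]
column_bb_mid 0.54 255 [502. 224.  14.] [502. 226.  19.] 5.0 1245.0 ang 91.6 ext [0.107 0.361]
column_c_mid 0.62 483 [450. 212.  14.] [450. 212.  23.] -4.0 1245.0 ang 90.3 ext [0.046 0.377]
marker_mid 0.82 325 [528.  -5.  21.] [528.  -5.  21.] 4.0 29.0 ang 88.9 ext [0.016 0.129]
marker_mid 0.62 2758 [ 486. -356.  112.] [ 487. -358.  106.] -886.0 1245.0 ang 51.4 ext [0.49  0.508]
light_bar 0.74 1749 [ 493. -361.  144.] [ 493. -362.  135.] -877.0 1245.0 ang 59.9 ext [0.416 0.546]
tray_center 0.73 7857 [473. -38.   8.] [486. -46.  20.] -4.0 1245.0 ang 60.8 ext [0.252 0.344]
tray_center 0.23 739 [ 600. -194.   16.] [ 598. -194.   29.] -4.0 1245.0 ang 142.8 ext [0.08 0.26]
knob_grip 0.71 477 [ 440. -164.   51.] [ 440. -164.   64.] 42.0 1245.0 ang 109.4 ext [0.054 0.124]
shelf [[ 451.  -36. 1135.]
 [ 449.  -74. 1136.]
 [ 438.  -74. 1126.]
 [ 449. -100. 1135.]
 [ 439.  -74. 1128.]
 [ 440.  -74. 1130.]]
```

View pics/t1.png

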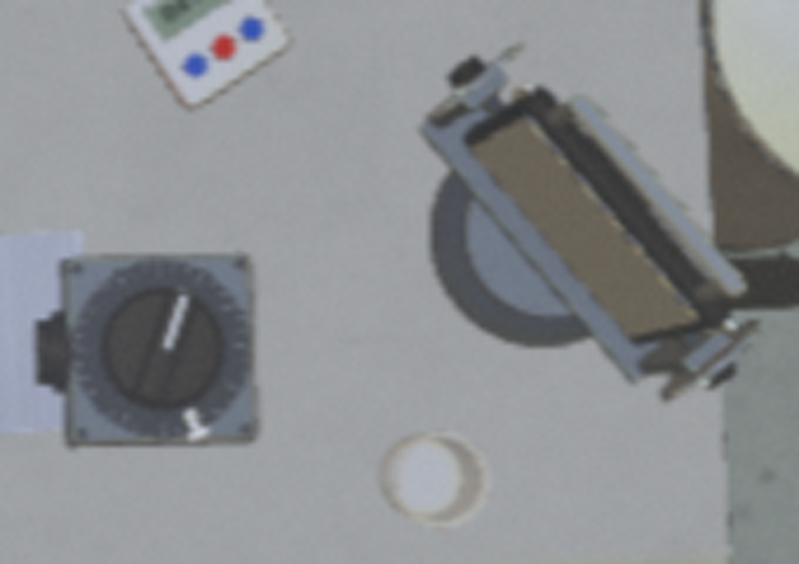

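```bash
python3 - <<'E'
from h import *
c=cam('top')
def W(u,v,z): return (at_z(c,[[280+u/4.7,170+v/4.7]],z)[0]*1000).round(1)
print('foot',W(543,236,.008))
k=W(162,348,.05)
print('knob skirt c',k,'line',W(166,347,.071),W(184,296,.071),W(184,296,.043),'idx',W(192,410,.043),W(198,438,.043))
u,v=np.meshgrid(np.arange(365,445),np.arange(175,258)); P=at_d(c,np.c_[u.ravel(),v.ravel()]); ok=(P[:,2]>.0)&(P[:,2]<.4)
print(c['depth'][220,365:445].round(3).tolist())
# bearing of tall parts
for lo,hi in [(.02,.08),(.08,.105),(.105,.12),(.12,.14),(.14,.16),(.16,.18),(.18,.2),(.2,.25)]:
    Q=P[ok&(P[:,2]>lo)&(P[:,2]<=hi)]
    if len(Q)>5:
        w,V=np.linalg.eigh(np.cov(Q[:,:2].T)); m=Q.mean(0);e=(Q[:,:2]-m[:2])@V; print(lo,len(Q),(m*1e3).round(),np.degrees(np.arctan2(V[1,1],V[0,1])).round(1),np.ptp(e,axis=0).round(3))
h=P[:,2].reshape(u.shape)
hh=np.clip(h*1000,0,200).astype(np.uint8); im=cv2.applyColorMap((hh*1.25).astype(np.uint8),cv2.COLORMAP_JET); a=cv2.resize(im,None,fx=5,fy=5,interpolation=0)
s=cam('side'); b=s['image'][215:350,290:370,::-1]; b=cv2.resize(b,None,fx=4.2,fy=4.2,interpolation=cv2.INTER_CUBIC)
H=570; o=np.zeros((H,400+336,3),np.uint8); o[:a.shape[0],:400]=a; o[:567,400:736]=b[:567]; cv2.imwrite('pics/l1.png',o)
E
```

```text
foot [ 490.6 -363.4    8. ]
knob skirt c [ 439.1 -166.5   50. ] line [ 439.1 -166.8   71. ] [ 463.1 -176.2   71. ] [ 464.2 -178.7   43. ] idx [ 408.9 -180.6   43. ] [ 395.3 -183.    43. ]
[1.2480000257492065, 1.2480000257492065, 1.2450000047683716, 1.2450000047683716, 1.2519999742507935, 1.2519999742507935, 1.2410000562667847, 1.2369999885559082, 1.2350000143051147, 1.2319999933242798, 1.2309999465942383, 1.2309999465942383, 1.2369999885559082, 1.225000023841858, 1.2269999980926514, 1.225000023841858, 1.2259999513626099, 1.2280000448226929, 1.2230000495910645, 1.2209999561309814, 1.222000002861023, 1.2259999513626099, 1.2239999771118164, 1.2170000076293945, 1.2130000591278076, 1.2109999656677246, 1.2139999866485596, 1.2130000591278076, 1.2120000123977661, 1.2139999866485596, 1.187999963760376, 1.184999942779541, 1.1770000457763672, 1.1710000038146973, 1.1660000085830688, 1.1579999923706055, 1.156000018119812, 1.1490000486373901, 1.1449999809265137, 1.1410000324249268, 1.1369999647140503, 1.1349999904632568, 1.128999948501587, 1.1230000257492065, 1.1200000047683716, 1.1150000095367432
[... 350 characters left out ...]
322, 1.0509999990463257, 1.0509999990463257, 1.246999979019165, 2.071000099182129, 2.062000036239624, 2.053999900817871, 2.0420000553131104, 2.0409998893737793, 2.0339999198913574, 2.0220000743865967, 2.015000104904175, 2.0179998874664307, 2.005000114440918, 2.0, 2.009999990463257, 1.996999979019165]
0.02 914 [ 481. -350.   40.] -141.4 [0.058 0.165]
0.08 264 [ 483. -359.   93.] -140.4 [0.051 0.17 ]
0.105 337 [ 488. -360.  113.] -142.0 [0.056 0.189]
0.12 285 [ 487. -360.  130.] -141.0 [0.049 0.174]
0.14 414 [ 493. -362.  154.] -141.8 [0.018 0.142]
0.16 202 [ 495. -364.  163.] -141.0 [0.013 0.138]
0.18 202 [ 497. -367.  197.] -142.1 [0.012 0.109]
0.2 93 [ 499. -365.  202.] -141.4 [0.01  0.103]
```

View pics/l1.png

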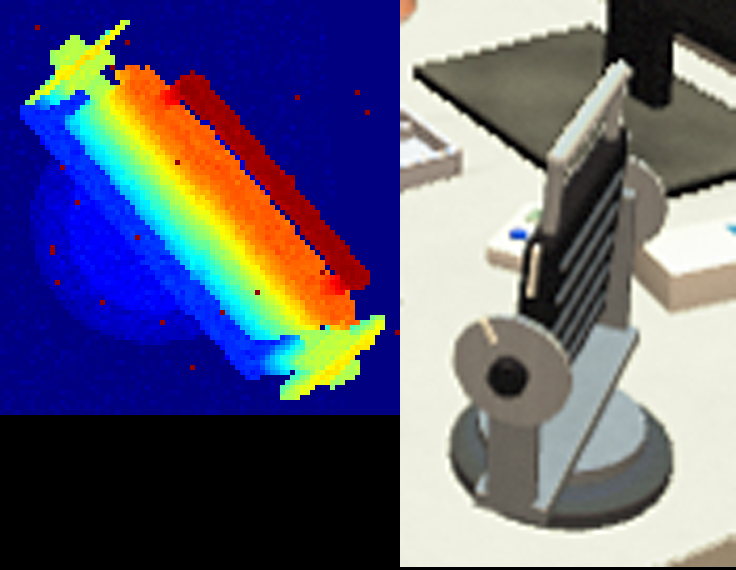

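```bash
python3 - <<'E'
from h import *
s=cam('side'); c=cam('top')
for n in ['reagent_100','reagent_amber','beaker_50','timer','column_a_mid','column_c_mid','column_bb_mid']:
  for x in robot.cut_out('side',n)[:1]:
    v,u=np.nonzero(x['region']); P=at_d(s,np.c_[u,v]); print(n,round(x['p'],2),len(u),x['box'],(np.median(P,0)*1e3).round(),(np.percentile(P,[5,95],axis=0)*1e3).round().tolist())
# occupancy map max height from both cameras, 50mm cells
A=[]
for k in (s,c):
    v,u=np.mgrid[0:420,0:560]; P=at_d(k,np.c_[u.ravel(),v.ravel()]); d=k['depth'].ravel(); A.append(P[(d>0)&(P[:,2]>-.05)&(P[:,2]<1.0)])
P=np.vstack(A)
xs=np.arange(.1,1.0,.05); ys=np.arange(.7,-.55,-.05)
print('rows x, cols y', (ys*100).round().astype(int).tolist())
for x in xs:
    r=[]
    for y in ys:
        q=P[(abs(P[:,0]-x)<.025)&(abs(P[:,1]-y)<.025),2]; r.append('  .' if len(q)<4 else '%3d'%(np.sort(q)[-3]*100))
    print('%.2f'%x,' '.join(r))
E
```

```text
reagent_100 0.8 507 [260.4, 193.6, 277.9, 228.8] [622. 133.  53.] [[606.0, 122.0, 11.0], [649.0, 157.0, 101.0]]
reagent_amber 0.83 319 [281.1, 190.9, 294.8, 218.7] [690. 155.  48.] [[676.0, 146.0, 8.0], [711.0, 170.0, 87.0]]
beaker_50 0.59 615 [252.5, 297.7, 274.4, 330.3] [ 371. -309.   38.] [[354.0, -318.0, 9.0], [392.0, -277.0, 57.0]]
column_a_mid 0.69 83 [229.8, 210.6, 257.1, 231.0] [555. 183.  14.] [[552.0, 124.0, 10.0], [560.0, 278.0, 18.0]]
column_c_mid 0.42 134 [202.2, 216.8, 226.4, 239.0] [448. 203.  15.] [[443.0, 129.0, 8.0], [457.0, 288.0, 18.0]]
column_bb_mid 0.63 52 [212.1, 215.0, 233.7, 229.5] [501. 214.  15.] [[494.0, 165.0, 11.0], [507.0, 275.0, 19.0]]
rows x, cols y [70, 65, 60, 55, 50, 45, 40, 35, 30, 25, 20, 15, 10, 5, 0, -5, -10, -15, -20, -25, -30, -35, -40, -45, -50]
0.10   .   .   .  52  59  60  64  64   .   .   .   0   0   1  30  32  32   0   .   .   .   .   .   .   .
0.15   .   .  53  53  53  62  64  64   .   .   .   0   0   0   0   0   0   0   .   .   .   .   .   .   .
0.20   .  26  50  53  60  61   .   .   .   .   .   .   .   .   .   .   .   .   .   .   .   
[... 888 characters left out ...]
65  54  55  55  55  55  56  56  55  55  55  55  55  55  55  54   2   .
0.70   .   .   .   .   .   .  63  66  55  54  62  64  64  54  55  61  62  62  62  62  62  62  55   1   .
0.75   .   .   .   .   .   .  50  66  55  33  41  64  64  56  41  41  41  41  41  41  41  62  54  51   .
0.80   .   .   .   .  49  50  50  50  50  50  50  50  50  50  49  50  50  50  50  51  51  62  62  61   .
0.85   .   .   .  28  67  57  50  50  65  65  65  65  65  64  64  47  50  50  50  51  62  62  52  61   .
0.90   .   .   .   .   .   .   .   .   .   .   .   .   .   .   .   .   .   .   .   .   .   .   .   0   .
0.95   .   .  33   .   .   .   .   .   .   .   .   .   .   .   .   .   .  33  33  33  52   .  62  61  43
```

```bash
python3 - <<'E'
from h import *
s=cam('side'); c=cam('top')
A=[]
for k in (s,c):
    v,u=np.mgrid[0:420,0:560]; P=at_d(k,np.c_[u.ravel(),v.ravel()]); d=k['depth'].ravel(); m=(d>0)
    m&=(P[:,0]>.2)&(P[:,0]<.62)&(P[:,1]>.2)&(P[:,1]<.345)&(P[:,2]>.04)&(P[:,2]<.6)
    Q=np.c_[P[m]*100,u.ravel()[m],v.ravel()[m]].round().astype(int); print(len(Q)); print(' '.join(str(q.tolist()) for q in Q[::max(1,len(Q)//60)]))
E
```

```text
457
[50, 30, 36, 207, 108] [50, 27, 36, 211, 111] [51, 27, 35, 215, 113] [51, 27, 34, 216, 116] [45, 26, 32, 198, 124] [42, 27, 31, 189, 130] [35, 34, 29, 158, 133] [33, 34, 29, 152, 134] [35, 33, 29, 159, 134] [33, 33, 29, 153, 135] [35, 34, 29, 160, 135] [33, 33, 29, 153, 136] [35, 33, 28, 160, 136] [33, 33, 28, 153, 137] [35, 33, 28, 160, 137] [33, 33, 28, 151, 138] [35, 33, 28, 158, 138] [32, 33, 28, 150, 139] [34, 33, 28, 157, 139] [32, 34, 27, 148, 140] [34, 33, 27, 155, 140] [35, 30, 28, 162, 140] [34, 33, 27, 155, 141] [32, 34, 27, 149, 142] [34, 33, 27, 156, 142] [31, 33, 27, 147, 143] [33, 33, 27, 154, 143] [35, 33, 26, 161, 143] [33, 33, 26, 152, 144] [35, 33, 26, 159, 144] [33, 33, 26, 154, 145] [35, 33, 26, 161, 145] [34, 33, 26, 156, 146] [32, 33, 25, 151, 147] [34, 33, 25, 158, 147] [33, 33, 25, 153, 148] [35, 33, 25, 160, 148] [33, 33, 25, 155, 149] [35, 33, 24, 162, 149] [34, 33, 24, 157, 150] [32, 34, 24, 152, 151] [34, 33, 24, 159, 151] [33, 33, 24, 154, 152] [35, 33, 24, 161, 152] [34, 33, 23, 157, 153] [33, 33, 23, 153, 154] [35, 33, 23, 160, 154] [33, 33, 23, 15
[... 1133 characters left out ...]
, 33, 19, 69, 302] [34, 33, 28, 51, 303] [34, 33, 23, 62, 303] [34, 34, 29, 44, 304] [34, 33, 26, 55, 304] [34, 30, 28, 66, 304] [34, 33, 29, 49, 305] [34, 33, 24, 60, 305] [34, 34, 29, 42, 306] [34, 33, 27, 53, 306] [33, 33, 22, 64, 306] [34, 33, 29, 47, 307] [33, 33, 25, 58, 307] [34, 34, 29, 41, 308] [33, 33, 27, 52, 308] [33, 33, 21, 65, 308] [33, 33, 28, 50, 309] [33, 33, 23, 61, 309] [33, 34, 29, 45, 310] [33, 33, 25, 56, 310] [33, 34, 29, 41, 311] [33, 33, 27, 52, 311] [32, 33, 22, 63, 311] [33, 33, 29, 49, 312] [32, 33, 24, 60, 312] [32, 33, 28, 51, 313] [32, 34, 29, 43, 314] [32, 33, 26, 54, 314] [32, 34, 28, 46, 315] [32, 34, 29, 44, 316] [31, 32, 27, 58, 318] [30, 34, 27, 51, 325]
```

>>> send_rows(deltas="-6.4 -36.6 -20 0 0 0 1;-6.4 -36.6 -20 0 0 0 1;-6.4 -36.6 -20 0 0 0 1;-6.4 -36.6 -20 0 0 0 1;-6.4 -36.6 -20 0 0 0 1;-6.4 -36.6 -20 0 0 0 1;0 0 0 0 0 0 1")

```text
time: 3.42
position: [0.1701, 0.3684, 0.4138]
tool_rot: [0.169, 0.986, 0.001, 0.001]
ft_force: [1.0, 1.3, 0.0]
grip_width: 0.0867
grip_force: 0.0
```

>>> send_rows(deltas="0 0 0 0 0 10.1 1;0 0 0 0 0 10.1 1;0 0 0 0 0 10.1 1;0 0 0 0 0 10.1 1;0 0 0 0 0 10.1 1;0 0 0 0 0 10.1 1;0 0 0 0 0 10.0 1;0 0 0 0 0 0 1")

```text
time: 4.42
position: [0.1707, 0.3704, 0.4118]
tool_rot: [0.706, 0.708, -0.0, -0.0]
ft_force: [-0.8, 0.4, -0.3]
grip_width: 0.0868
grip_force: 0.0
```

>>> send_rows(deltas="-37 37 0 0 0 0 1;-37 37 0 0 0 0 1;-37 37 0 0 0 0 1;-35 25 0 0 0 0 1;-35 25 0 0 0 0 1;-35 25 0 0 0 0 1;-35 25 0 0 0 0 1;-42 40 20 0 0 0 1;-42 40 20 0 0 0 1;-42 40 20 0 0 0 1")

```text
time: 5.68
position: [0.5035, -0.0085, 0.3514]
tool_rot: [0.706, 0.708, 0.0, 0.0]
ft_force: [0.0, 0.8, 0.7]
grip_width: 0.0868
grip_force: 0.0
```

>>> send_rows(deltas="0 26 50 0 0 0 0.6;0 0 50 0 0 0 0.6;0 0 50 0 0 0 0.6;0 0 40 0 0 0 0.6;0 0 0 0 0 0 0.6;0 0 0 0 0 0 0.6")

```text
time: 6.42
position: [0.5289, -0.007, 0.1631]
tool_rot: [0.706, 0.708, 0.001, 0.001]
ft_force: [-0.2, -0.8, -0.1]
grip_width: 0.0527
grip_force: 0.0
```

```bash
python3 - <<'E'
from h import *
o=robot.get_obs(); print(o['time'],o['position'].round(4),o['tool_rot'].round(3),o['grip_width'])
c=cam('top'); save(c,'t2.png',(70,150,400,300),2.4)
for n in ['column_a_mid','column_bb_mid','column_c_mid','marker_mid']:
    print(n,[(round(x['p'],2),np.round(x['box']).tolist(),) for x in robot.find_in('top',n)[:2]])
E
```

```text
6.425 [ 0.5289 -0.007   0.1631] [0.706 0.708 0.001 0.001] 0.05265968567381326
column_a_mid [(0.67, [115.0, 197.0, 181.0, 202.0])]
column_bb_mid [(0.76, [117.0, 216.0, 170.0, 226.0])]
column_c_mid [(0.79, [112.0, 240.0, 169.0, 252.0])]
marker_mid [(0.58, [121.0, 219.0, 171.0, 232.0]), (0.49, [267.0, 208.0, 272.0, 210.0])]
```

View pics/t2.png

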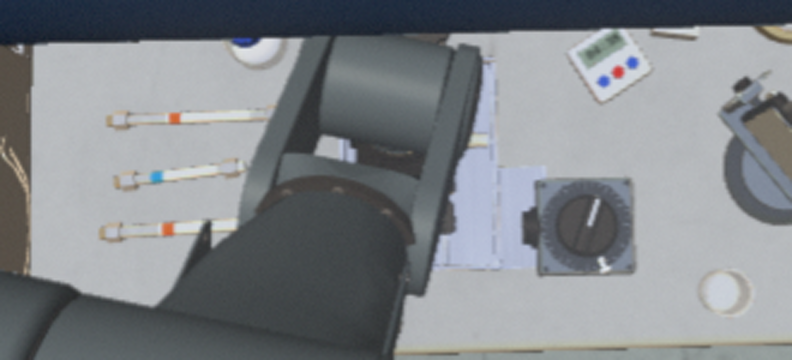

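>>> send_rows(deltas="0 0 30 0 0 0 0.6;0 0 30 0 0 0 0.6;0 0 15 0 0 0 0.6;0 0 8 0 0 0 0.6;0 0 0 0 0 0 0.1;0 0 0 0 0 0 0.05;0 0 0 0 0 0 0.05;0 0 0 0 0 0 0.05;0 0 0 0 0 0 0.05", newtons=25)

```text
time: 7.8
position: [0.528, -0.007, 0.0796]
tool_rot: [0.707, 0.707, 0.0, 0.0]
ft_force: [-0.5, 0.2, 2.3]
grip_width: 0.0148
grip_force: 25.0
```

>>> send_rows(deltas="0 0 -25 0 0 0 0.05;0 0 -35 0 0 0 0.05;31.4 -28.6 0 0 0 0 0.05;31.4 -28.6 0 0 0 0 0.05;31.4 -28.6 0 0 0 0 0.05;31.4 -28.6 0 0 0 0 0.05;31.4 -28.6 0 0 0 0 0.05;0 0 0 0 0 0 0.05")

```text
time: 8.8
position: [0.3814, 0.1513, 0.1393]
tool_rot: [0.705, 0.709, -0.002, -0.001]
ft_force: [0.2, -0.2, 0.1]
grip_width: 0.0145
grip_force: 25.0
```

>>> send_rows(deltas="0 0 30 0 0 0 0.05;0 0 20 0 0 0 0.05;0 0 10 0 0 0 0.05;0 0 5 0 0 0 0.05;0 0 0 0 0 0 0.05")

```text
time: 9.43
position: [0.3851, 0.1497, 0.0743]
tool_rot: [0.707, 0.707, 0.0, 0.0]
ft_force: [0.7, 0.3, -0.4]
grip_width: 0.0149
grip_force: 25.0
```

>>> send_rows(deltas="0 0 -0.5 0 0 0 0.3;0 0 0 0 0 0 0.35;0 0 -10 0 0 0 0.45;0 0 -30 0 0 0 0.5;0 0 -40 0 0 0 0.5;-30 10 -30 0 0 0 0.5;-40 10 0 0 0 0 0.5;-40 0 0 0 0 0 0.5;-40 0 0 0 0 0 0.5;0 0 0 0 0 0 0.5")

```text
time: 10.68
position: [0.4053, -0.0021, 0.1855]
tool_rot: [0.708, 0.706, 0.0, 0.001]
ft_force: [0.4, -1.0, 0.4]
grip_width: 0.0434
grip_force: 0.0
```

```bash
cat >> h.py <<'E'
def cols(c,names=('column_a_mid','column_bb_mid','column_c_mid','marker_mid'),zc=.0085,cn='top'):
    for n in names:
        for x in robot.cut_out(cn,n)[:1]:
            v,u=np.nonzero(x['region']); P=at_z(c,np.c_[u,v],zc+.004)*1000
            D=at_d(c,np.c_[u,v])*1000; k=(D[:,2]>3)&(D[:,2]<60); P=P[k]
            w,V=np.linalg.eigh(np.cov(P[:,:2].T)); a=V[:,1]; e=(P[:,:2]-P[:,:2].mean(0))@a
            mid=P[:,:2].mean(0)+a*(e.max()+e.min())/2
            ang=np.degrees(np.arctan2(a[1],a[0]))%180
            print(n,round(x['p'],2),len(P),'mid',mid.round(1),'ang',ang.round(1),'len',np.ptp(e).round(),'z',np.median(D[k,2]).round())
E
python3 - <<'E'
from h import *
o=robot.get_obs(); print(o['time'],o['position'].round(4),o['grip_width'])
c=cam('top'); save(c,'t3.png',(70,150,400,300),2.4); cols(c)
E
```

```text
10.675 [ 0.4053 -0.0021  0.1855] 0.0433938891717398
column_a_mid 0.7 373 mid [557.8 210.6] ang 90.5 len 176.0 z 14.0
column_bb_mid 0.72 394 mid [ 440.3 -167.3] ang 70.8 len 61.0 z 49.0
column_c_mid 0.81 431 mid [450.2 216.9] ang 91.9 len 177.0 z 14.0
marker_mid 0.76 191 mid [385.3 182.5] ang 89.8 len 70.0 z 14.0
```

View pics/t3.png

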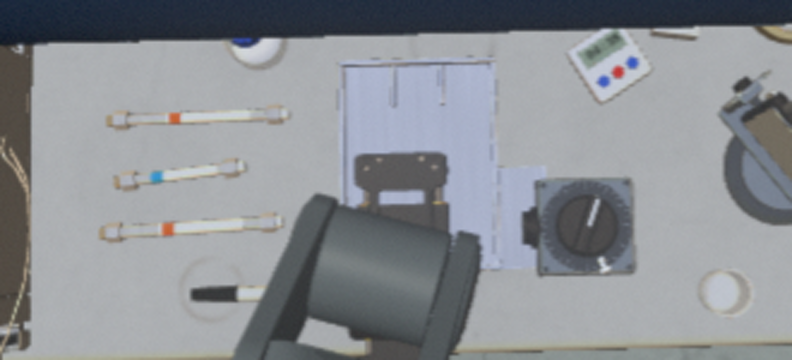

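>>> send_rows(deltas="41.4 9 0 0 0 -1.9 0.4;41.4 9 0 0 0 0 0.4;41.4 9 0 0 0 0 0.4;41.4 9 0 0 0 0 0.4;41.4 9 0 0 0 0 0.4;0 0 0 0 0 0 0.4;0 0 0 0 0 0 0.4")

```text
time: 11.8
position: [0.443, 0.2085, 0.1845]
tool_rot: [0.694, 0.72, -0.001, -0.0]
ft_force: [0.2, -0.9, 0.8]
grip_width: 0.0346
grip_force: 0.0
```

>>> send_rows(deltas="-3 7.5 30 0 0 0 0.4;0 0 30 0 0 0 0.4;0 0 30 0 0 0 0.4;0 0 15 0 0 0 0.4;0 0 6 0 0 0 0.4;0 0 0 0 0 0 0.1;0 0 0 0 0 0 0.05;0 0 0 0 0 0 0.05;0 0 0 0 0 0 0.05", newtons=45)

```text
time: 12.92
position: [0.452, 0.2055, 0.0745]
tool_rot: [0.695, 0.719, 0.0, 0.0]
ft_force: [-0.6, -0.5, 4.6]
grip_width: 0.0106
grip_force: 45.0
```

>>> send_rows(deltas="0 0 -20 0 0 0 0.05;0 0 -40 0 0 0 0.05;0 0 -40 0 0 0 0.05;-37.1 4.6 0 0 0 0 0.05;-37.1 4.6 0 0 0 0 0.05;-37.1 4.6 0 0 0 0 0.05;-37.1 4.6 0 0 0 0 0.05;-37.1 4.6 0 0 0 0 0.05;-37.1 4.6 0 0 0 0 0.05;-37.1 4.6 0 0 0 0 0.05")

```text
time: 14.18
position: [0.4927, -0.0543, 0.1738]
tool_rot: [0.695, 0.719, 0.0, -0.0]
ft_force: [0.8, -0.1, -0.4]
grip_width: 0.0105
grip_force: 45.0
```

>>> send_rows(deltas="0 0 0 0 0 10.35 0.05;0 0 0 0 0 10.35 0.05;0 0 0 0 0 10.35 0.05;0 0 0 0 0 10.35 0.05;0 0 0 0 0 10.35 0.05;0 0 0 0 0 10.35 0.05;0 0 0 0 0 10.35 0.05;0 0 0 0 0 10.35 0.05;0 0 0 0 0 10.3 0.05;0 0 0 0 0 0 0.05")

```text
time: 15.42
position: [0.4925, -0.053, 0.1737]
tool_rot: [1.0, -0.009, -0.0, -0.0]
ft_force: [-0.9, -0.3, -0.5]
grip_width: 0.0105
grip_force: 45.0
```

```bash
python3 - <<'E'
from h import *
o=robot.get_obs(); print(o['time'],o['position'].round(4),o['tool_rot'].round(3),o['grip_width'])
r=R.from_quat(o['tool_rot']).as_matrix(); print('b',np.degrees(np.arctan2(r[1,1],r[0,1])))
c=cam('top'); save(c,'t4.png',(70,150,340,300),2.9); s=cam('side')
for n in ('column_a_mid','column_bb_mid'): cols(c,(n,))
E
```

```text
15.425 [ 0.4925 -0.053   0.1737] [ 1.    -0.009 -0.    -0.   ] 0.010547709572066827
b -91.02470605202265
column_a_mid 0.73 352 mid [557.8 211.7] ang 90.4 len 174.0 z 14.0
column_bb_mid 0.72 293 mid [502.3 229.5] ang 95.3 len 125.0 z 14.0
```

View pics/t4.png

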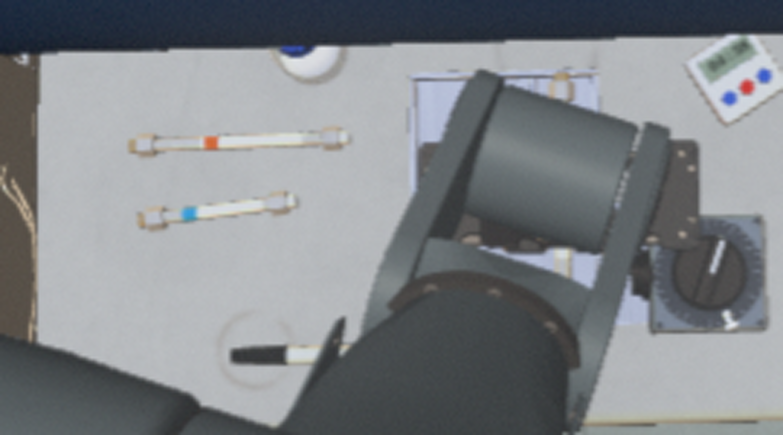

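>>> send_rows(deltas="0 0 40 0 0 0 0.05;0 0 30 0 0 0 0.05;0 0 12 0 0 0 0.05;0 0 10 0 0 0 0.05;0 0 0 0 0 0 0.05;0 0 0 0 0 0 0.05")

```text
time: 16.38
position: [0.4933, -0.0533, 0.0824]
tool_rot: [1.0, -0.01, 0.001, 0.0]
ft_force: [0.2, 0.5, -0.9]
grip_width: 0.0106
grip_force: 45.0
```

>>> send_rows(deltas="0 0 0 0 0 0 0.17;0 0 0 0 0 0 0.18;0 0 0 0 0 0 0.18;0 0 -8 0 0 0 0.18;0 0 -12 0 0 0 0.2;0 0 -40 0 0 0 0.4;0 0 -40 0 0 0 0.4;0 0 0 0 0 0 0.4")

```text
time: 17.38
position: [0.4945, -0.0536, 0.1852]
tool_rot: [1.0, -0.01, 0.004, 0.001]
ft_force: [-0.2, -0.5, -0.1]
grip_width: 0.0333
grip_force: 0.0
```

>>> send_rows(deltas="0 0 0 0 0 -9.6 0.4;0 0 0 0 0 -9.6 0.4;0 0 0 0 0 -9.6 0.4;0 0 0 0 0 -9.6 0.4;0 0 0 0 0 -9.6 0.4;0 0 0 0 0 -9.6 0.4;0 0 0 0 0 -9.6 0.4;0 0 0 0 0 -9.6 0.4;0 0 0 0 0 -9.6 0.4;0 0 0 0 0 -9.6 0.4")

```text
time: 18.62
position: [0.4921, -0.0529, 0.1812]
tool_rot: [0.675, 0.738, -0.0, -0.001]
ft_force: [0.0, 0.5, 0.3]
grip_width: 0.0348
grip_force: 0.0
```

>>> send_rows(deltas="37 4.6 0 0 0 0 0.4;37 4.6 0 0 0 0 0.4;37 4.6 0 0 0 0 0.4;0 0 0 0 0 0 0.4")

```text
time: 19.12
position: [0.4962, 0.0606, 0.1812]
tool_rot: [0.675, 0.738, -0.0, -0.001]
ft_force: [-0.1, 0.2, 0.1]
grip_width: 0.0348
grip_force: 0.0
```

```bash
cat >> h.py <<'E'
def go(x,y):
    o=robot.get_obs(); r=R.from_quat(o['tool_rot']).as_matrix(); p=o['position']*1000
    d=r.T@np.array([x-p[0],y-p[1],0]); print('t',round(o['time'],1),'pos',p.round(1),'b',np.degrees(np.arctan2(r[1,1],r[0,1])).round(1),'tilt',np.degrees(r.T@[0,0,-1])[:2].round(2),'tooldelta to',(x,y),d.round(1),'w',o['grip_width'].round(4))
E
python3 - <<'E'
from h import *
go(504,207); c=cam('top'); cols(c,('column_bb_mid','column_a_mid','column_c_mid'))
E
```

```text
Traceback (most recent call last):
  File "h.py", line 35, in go
    d=r.T@np.array([x-p[0],y-p[1],0]); print('t',round(o['time'],1),'pos',p.round(1),'b',np.degrees(np.arctan2(r[1,1],r[0,1])).round(1),'tilt',np.degrees(r.T@[0,0,-1])[:2].round(2),'tooldelta to',(x,y),d.round(1),'w',o['grip_width'].round(4))
                                                                                                                                                                                                                         ^^^^^^^^^^^^^^^^^^^^^
AttributeError: 'float' object has no attribute 'round'
```

```bash
sed -i "s/o\['grip_width'\].round(4)/round(o['grip_width'],4)/" h.py
python3 - <<'E'
from h import *
go(504,207); c=cam('top'); cols(c,('column_bb_mid','column_a_mid','column_c_mid'))
E
```

```text
t 19.1 pos [496.2  60.6 181.2] b 5.1 tilt [-0.03  0.1 ] tooldelta to (504, 207) [145.1  20.7   0. ] w 0.0348
column_bb_mid 0.64 94 mid [497.9 270.3] ang 97.0 len 43.0 z 14.0
column_a_mid 0.51 159 mid [557.4 262.3] ang 90.1 len 73.0 z 14.0
column_c_mid 0.74 34 mid [ 502.  -389.4] ang 32.2 len 146.0 z 16.0
```

>>> send_rows(deltas="36.3 5.2 0 0 0 0 0.4;36.3 5.2 0 0 0 0 0.4;36.3 5.2 0 0 0 0 0.4;36.3 5.2 0 0 0 0 0.4;0 0 40 0 0 0 0.4;0 0 30 0 0 0 0.4;0 0 20 0 0 0 0.4;0 0 11 0 0 0 0.4;0 0 6 0 0 0 0.4;0 0 0 0 0 0 0.4")

```text
time: 20.58
position: [0.5059, 0.2047, 0.0749]
tool_rot: [0.677, 0.736, 0.0, 0.0]
ft_force: [0.2, 0.4, -0.7]
grip_width: 0.0346
grip_force: 0.0
```

>>> send_rows(deltas="0 0 0 0 0 0 0.1;0 0 0 0 0 0 0.05;0 0 0 0 0 0 0.05;0 0 0 0 0 0 0.05")

```text
time: 21.08
position: [0.5057, 0.2052, 0.0751]
tool_rot: [0.676, 0.737, 0.0, 0.0]
ft_force: [-1.1, 0.1, 2.5]
grip_width: 0.0089
grip_force: 45.0
```

>>> send_rows(deltas="0 0 -20 0 0 0 0.05;0 0 -40 0 0 0 0.05;0 0 -40 0 0 0 0.05;-35 -7 0 0 0 0 0.05;-35 -7 0 0 0 0 0.05;-35 -7 0 0 0 0 0.05;-35 -7 0 0 0 0 0.05;-35 -7 0 0 0 0 0.05;-35 -7 0 0 0 0 0.05;0 0 0 0 0 0 0.05")

```text
time: 22.32
position: [0.4815, -0.0097, 0.1747]
tool_rot: [0.678, 0.735, -0.0, 0.0]
ft_force: [0.2, -0.1, -1.0]
grip_width: 0.0091
grip_force: 45.0
```

>>> send_rows(deltas="0 0 0 0 0 9.6 0.05;0 0 0 0 0 9.6 0.05;0 0 0 0 0 9.6 0.05;0 0 0 0 0 9.6 0.05;0 0 0 0 0 9.6 0.05;0 0 0 0 0 9.6 0.05;0 0 0 0 0 9.6 0.05;0 0 0 0 0 9.6 0.05;0 0 0 0 0 9.6 0.05;0 0 0 0 0 9.7 0.05")

```text
time: 23.58
position: [0.4812, -0.0066, 0.1746]
tool_rot: [1.0, -0.013, -0.0, -0.0]
ft_force: [0.0, 0.2, -1.2]
grip_width: 0.0089
grip_force: 45.0
```

```bash
python3 - <<'E'
from h import *
go(482,-7.5); c=cam('top'); save(c,'t5.png',(70,150,340,300),2.9); cols(c,('column_a_mid',)); s=cam('side'); save(s,'s5.png',(180,150,340,300),3.9)
E
```

```text
t 23.6 pos [481.2  -6.6 174.6] b -91.5 tilt [0.04 0.03] tooldelta to (482, -7.5) [ 0.8  0.8 -0. ] w 0.0089
column_a_mid 0.94 381 mid [557.8 210.6] ang 90.4 len 176.0 z 14.0
```

View pics/s5.png

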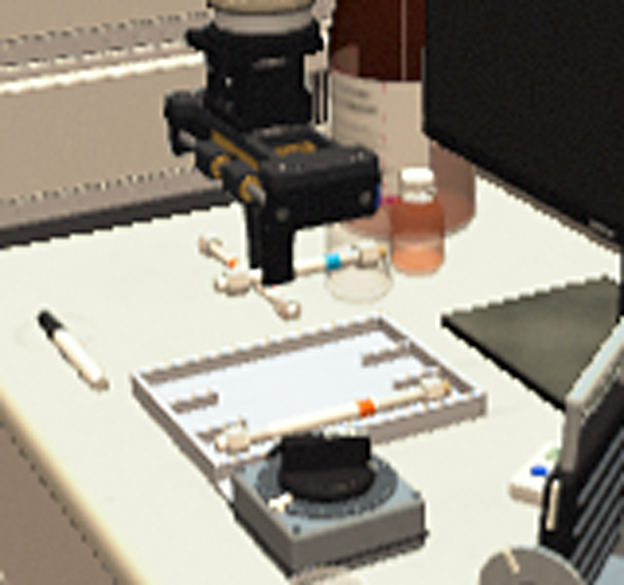

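>>> send_rows(deltas="0 0 40 0 0 0 0.05;0 0 30 0 0 0 0.05;0 0 12 0 0 0 0.05;0 0 10.5 0 0 0 0.05;0 0 0 0 0 0 0.05;0 0 0 0 0 0 0.05")

```text
time: 24.48
position: [0.4818, -0.0078, 0.0829]
tool_rot: [1.0, -0.011, 0.001, 0.0]
ft_force: [0.7, -0.0, -1.6]
grip_width: 0.0088
grip_force: 45.0
```

>>> send_rows(deltas="0 0 0 0 0 0 0.17;0 0 0 0 0 0 0.18;0 0 0 0 0 0 0.18;0 0 -8 0 0 0 0.18;0 0 -12 0 0 0 0.2;0 0 -40 0 0 0 0.4;0 0 -40 0 0 0 0.4;0 0 0 0 0 0 0.4")

```text
time: 25.48
position: [0.4832, -0.008, 0.1856]
tool_rot: [1.0, -0.011, 0.004, 0.001]
ft_force: [0.5, -0.0, -0.4]
grip_width: 0.0329
grip_force: 0.0
```

>>> send_rows(deltas="0 0 0 0 0 -9.2 0.4;0 0 0 0 0 -9.2 0.4;0 0 0 0 0 -9.2 0.4;0 0 0 0 0 -9.2 0.4;0 0 0 0 0 -9.2 0.4;0 0 0 0 0 -9.2 0.4;0 0 0 0 0 -9.2 0.4;0 0 0 0 0 -9.2 0.4;0 0 0 0 0 -9.2 0.4;0 0 0 0 0 -9.2 0.4")

```text
time: 26.72
position: [0.4809, -0.0076, 0.1817]
tool_rot: [0.701, 0.714, -0.0, -0.001]
ft_force: [-0.1, -0.0, -0.7]
grip_width: 0.0349
grip_force: 0.0
```

```bash
python3 - <<'E'
from h import *
go(558,208); c=cam('top'); cols(c,('column_a_mid',))
E
```

```text
t 26.7 pos [480.9  -7.6 181.7] b 1.0 tilt [-0.02  0.09] tooldelta to (558, 208) [214.1  81.1  -0. ] w 0.0349
column_a_mid 0.58 385 mid [557.8 210.6] ang 90.5 len 176.0 z 14.0
```

```bash
python3 - <<'E'
from h import *
c=cam('top'); print((at_z(c,[[162,172],[188,172],[175,180]],.06)*1e3).round(),(at_z(c,[[162,172],[188,172],[175,180]],.09)*1e3).round())
s=cam('side'); b=robot.find_in('side','reagent_100')[0]['box']; print(b)
u=(b[0]+b[2])/2
print((at_z(s,[[u,b[3]],[u,b[1]]],0)*1e3).round(),(at_z(s,[[u,b[1]]],.1)*1e3).round())
E
```

```text
[[612. 176.  60.]
 [611. 117.  60.]
 [593. 146.  60.]] [[607. 169.  90.]
 [606. 112.  90.]
 [589. 141.  90.]]
[261.1, 194.6, 279.1, 227.8]
[[618. 133.   0.]
 [760. 401.   0.]] [[634. 160. 100.]]
```

>>> send_rows(deltas="33 11.6 0 0 0 0 0.4;33 11.6 0 0 0 0 0.4;33 11.6 0 0 0 0 0.4;33 11.6 0 0 0 0 0.4;33 11.6 0 0 0 0 0.4;33 11.6 0 0 0 0 0.4;33 11.6 0 0 0 0 0.4;0 0 0 0 0 0 0.4;0 0 0 0 0 0 0.4")

```text
time: 28.1
position: [0.5589, 0.2238, 0.1818]
tool_rot: [0.703, 0.712, -0.001, -0.0]
ft_force: [-0.1, -0.1, 0.3]
grip_width: 0.0349
grip_force: 0.0
```

```bash
python3 - <<'E'
from h import *
go(558,225); c=cam('top'); cols(c,('column_a_mid',)); s=cam('side'); save(s,'s6.png',(180,100,340,250),3.9)
E
```

```text
t 28.1 pos [558.9 223.8 181.8] b 0.7 tilt [0.04 0.1 ] tooldelta to (558, 225) [ 1.2 -0.9  0. ] w 0.0349
column_a_mid 0.56 686 mid [ 600.9 -195.2] ang 79.9 len 82.0 z 17.0
```

View pics/s6.png

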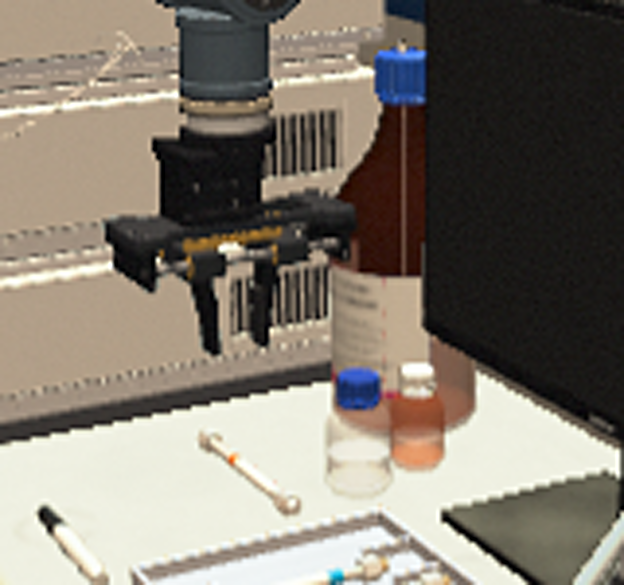

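>>> send_rows(deltas="1 -0.9 40 0 0 0 0.4;0 0 30 0 0 0 0.4;0 0 20 0 0 0 0.4;0 0 12 0 0 0 0.4;0 0 5 0 0 0 0.4;0 0 0 0 0 0 0.4")

```text
time: 29.0
position: [0.559, 0.2251, 0.0755]
tool_rot: [0.703, 0.712, 0.0, 0.0]
ft_force: [-0.5, 0.7, 0.2]
grip_width: 0.0348
grip_force: 0.0
```

>>> send_rows(deltas="0 0 0 0 0 0 0.1;0 0 0 0 0 0 0.05;0 0 0 0 0 0 0.05;0 0 0 0 0 0 0.05")

```text
time: 29.5
position: [0.5589, 0.2254, 0.0756]
tool_rot: [0.702, 0.712, 0.0, 0.0]
ft_force: [-1.2, -0.3, 3.4]
grip_width: 0.0092
grip_force: 45.0
```

>>> send_rows(deltas="0 0 -20 0 0 0 0.05;0 0 -40 0 0 0 0.05;0 0 -40 0 0 0 0.05;-37.6 -8.2 0 0 0 0 0.05;-37.6 -8.2 0 0 0 0 0.05;-37.6 -8.2 0 0 0 0 0.05;-37.6 -8.2 0 0 0 0 0.05;-37.6 -8.2 0 0 0 0 0.05;0 0 0 0 0 0 0.05")

```text
time: 30.62
position: [0.52, 0.0347, 0.1763]
tool_rot: [0.704, 0.71, 0.0, 0.0]
ft_force: [-0.1, -0.4, -1.5]
grip_width: 0.0089
grip_force: 45.0
```

>>> send_rows(deltas="0 0 0 0 0 10.2 0.05;0 0 0 0 0 10.2 0.05;0 0 0 0 0 10.2 0.05;0 0 0 0 0 10.2 0.05;0 0 0 0 0 10.2 0.05;0 0 0 0 0 10.2 0.05;0 0 0 0 0 10.2 0.05;0 0 0 0 0 10.2 0.05;0 0 0 0 0 10.4 0.05;0 0 0 0 0 0 0.05")

```text
time: 31.88
position: [0.5205, 0.0376, 0.1759]
tool_rot: [1.0, -0.009, 0.001, -0.0]
ft_force: [0.5, -0.3, -1.4]
grip_width: 0.0091
grip_force: 45.0
```

```bash
python3 - <<'E'
from h import *
go(520.6,36.7); c=cam('top'); s=cam('side'); save(s,'s7.png',(180,150,340,300),3.9)
E
```

```text
t 31.9 pos [520.5  37.6 175.9] b -91.1 tilt [-0.06  0.01] tooldelta to (520.6, 36.7) [0.1 0.9 0. ] w 0.0091
```

View pics/s7.png

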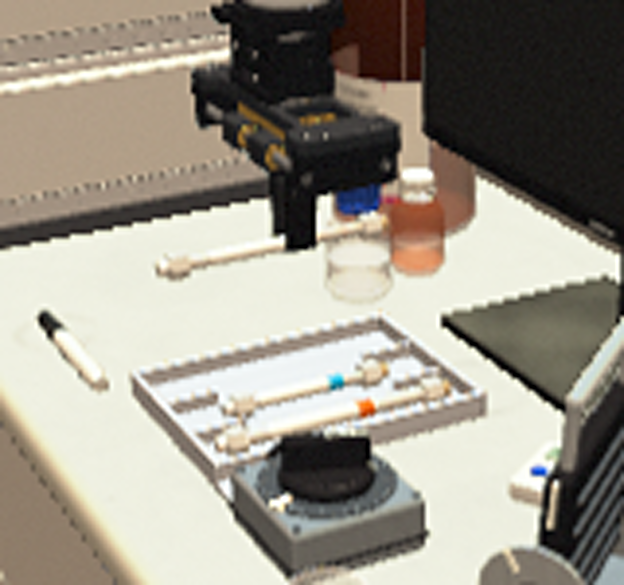

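>>> send_rows(deltas="0 1 40 0 0 0 0.05;0 0 30 0 0 0 0.05;0 0 12 0 0 0 0.05;0 0 11 0 0 0 0.05;0 0 0 0 0 0 0.05;0 0 0 0 0 0 0.05")

```text
time: 32.72
position: [0.5206, 0.0358, 0.0829]
tool_rot: [1.0, -0.011, 0.001, 0.0]
ft_force: [0.3, -0.3, -1.3]
grip_width: 0.0089
grip_force: 45.0
```

>>> send_rows(deltas="0 0 0 0 0 0 0.17;0 0 0 0 0 0 0.18;0 0 0 0 0 0 0.18;0 0 -8 0 0 0 0.18;0 0 -12 0 0 0 0.2;0 0 -40 0 0 0 0.4;0 0 -40 0 0 0 0.4;0 0 -40 0 0 0 0.4;0 0 -30 0 0 0 0.4;0 0 0 0 0 0 0.4")

```text
time: 33.98
position: [0.5215, 0.0357, 0.2555]
tool_rot: [1.0, -0.011, 0.004, 0.0]
ft_force: [0.1, -0.4, -0.9]
grip_width: 0.0348
grip_force: 0.0
```

```bash
cat >> h.py <<'E'
def bar(c,zlo=.165,zhi=.21):
    v,u=np.mgrid[150:275,350:460]; uv=np.c_[u.ravel(),v.ravel()]; P=at_d(c,uv)*1000
    Q=P[(P[:,2]>zlo*1e3)&(P[:,2]<zhi*1e3)]; Q=Q[np.linalg.norm(Q[:,:2]-np.median(Q[:,:2],0),axis=1)<75]
    w,V=np.linalg.eigh(np.cov(Q[:,:2].T)); a=V[:,1]; e=(Q[:,:2]-Q[:,:2].mean(0))@a; f=(Q[:,:2]-Q[:,:2].mean(0))@V[:,0]
    print('bar',len(Q),'mid',(Q[:,:2].mean(0)+a*(e.max()+e.min())/2).round(1),'z med/95',np.percentile(Q[:,2],[50,95]).round(1),'dir',(np.degrees(np.arctan2(a[1],a[0]))%180).round(1),'ext',np.ptp(e).round(),np.ptp(f).round())
E
python3 - <<'E'
from h import *
from scipy.optimize import least_squares
go(499,-366); c=cam('top'); bar(c,.185,.21)
# foot: fit rim circle from gray edges along rays
g=cv2.cvtColor(c['image'],cv2.COLOR_RGB2GRAY).astype(float)
cen=np.array([490,-363.]); pts=[]
for t in np.radians(np.arange(85,235,4)):
    r=np.arange(42,72,.5); X=np.c_[cen[0]+r*np.cos(t),cen[1]+r*np.sin(t),0*r+4]/1000
    q=proj(c,X); val=cv2.remap(g.astype(np.float32),q[:,:1].astype(np.float32),q[:,1:].astype(np.float32),1)[:,0]
    d=val[6:]-val[:-6]; i=d.argmax()
    if d[i]>25: pts.append(X[i+3,:2]*1000)
pts=np.array(pts); f=least_squares(lambda p:np.linalg.norm(pts-p,axis=1)-56,cen,loss='soft_l1'); print(len(pts),'foot',f.x.round(1),np.abs(f.fun).mean().round(2))
cols(c,('column_a_mid','column_bb_mid','column_c_mid'),.0145)
E
```

```text
t 34.0 pos [521.5  35.7 255.5] b -91.2 tilt [-0.41 -0.05] tooldelta to (499, -366) [-1.380e+01  4.021e+02  3.000e-01] w 0.0348
bar 292 mid [ 497.  -366.9] z med/95 [199.1 202.5] dir 38.0 ext 109.0 13.0
31 foot [ 491.8 -362.3] 0.35
column_a_mid 0.35 37 mid [ 498.  -386.7] ang 22.9 len 143.0 z 33.0
column_bb_mid 0.57 232 mid [504.3  -7.8] ang 179.4 len 124.0 z 20.0
column_c_mid 0.59 282 mid [502.1 -54.8] ang 176.7 len 174.0 z 20.0
```

>>> send_rows(deltas="-1.6 40.3 -14 0 0 0 0.45;-1.6 40.3 -14 0 0 0 0.45;-1.6 40.3 -14 0 0 0 0.45;-1.6 40.3 0 0 0 0 0.45;-1.6 40.3 0 0 0 0 0.45;-1.6 40.3 0 0 0 0 0.45;-1.6 40.3 0 0 0 0 0.45;-1.6 40.3 0 0 0 0 0.45;-1.6 40.3 0 0 0 0 0.45;-1.6 40.3 0 0 0 0 0.45")

```text
time: 35.42
position: [0.4947, -0.3677, 0.2923]
tool_rot: [1.0, -0.011, -0.001, -0.001]
ft_force: [0.2, 1.1, -0.0]
grip_width: 0.0391
grip_force: 0.0
```

>>> send_rows(deltas="0 0 0 0 0 -9.8 0.45;0 0 0 0 0 -9.8 0.45;0 0 0 0 0 -9.8 0.45;0 0 0 0 0 -9.8 0.45;0 0 0 0 0 0 0.45;0 0 0 0 0 0 0.45")

```text
time: 36.17
position: [0.4952, -0.3665, 0.2932]
tool_rot: [0.946, 0.324, -0.0, -0.001]
ft_force: [0.4, -0.6, 0.5]
grip_width: 0.0394
grip_force: 0.0
```

```bash
python3 - <<'E'
from h import *
go(497.5,-367)
c=cam('top'); save(c,'t8.png',(190,150,330,290),4)
cols(c,('column_a_mid','column_bb_mid','column_c_mid'),.0145)
E
```

```text
t 36.2 pos [ 495.2 -366.5  293.2] b -52.2 tilt [0.01 0.11] tooldelta to (497.5, -367) [ 1.6  1.8 -0. ] w 0.0394
column_a_mid 0.81 437 mid [507.  36.] ang 178.5 len 174.0 z 19.0
column_bb_mid 0.46 361 mid [ 514.9 -327.9] ang 12.1 len 121.0 z 31.0
```

View pics/t8.png

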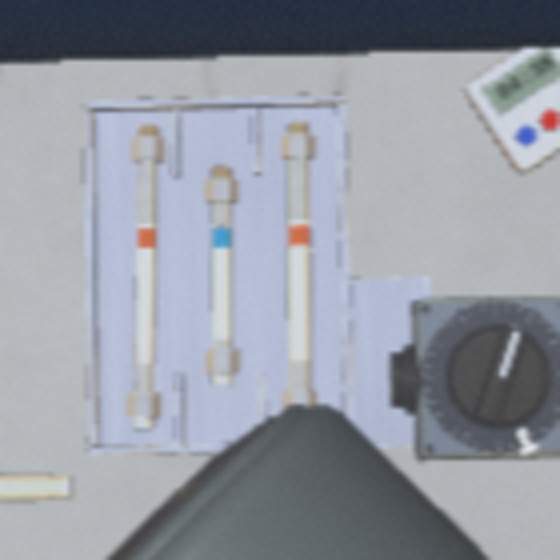

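>>> send_rows(deltas="1.6 1.8 20 0 0 0 0.45;0 0 15 0 0 0 0.45;0 0 12 0 0 0 0.45;0 0 0 0 0 0 0.45;0 0 0 0 0 0 0.1;0 0 0 0 0 0 0.05;0 0 0 0 0 0 0.05;0 0 0 0 0 0 0.05", newtons=15)

```text
time: 37.38
position: [0.4978, -0.3673, 0.2476]
tool_rot: [0.946, 0.325, 0.0, 0.0]
ft_force: [-0.4, -0.3, 0.6]
grip_width: 0.0093
grip_force: 15.0
```

```bash
python3 - <<'E'
from h import *
go(491.8,-362.3); o=robot.get_obs(); print(o['ft_force'].round(1),o['moment'].round(2),o['grip_force'])
E
```

```text
t 37.4 pos [ 497.8 -367.3  247.6] b -52.1 tilt [-0.   -0.04] tooldelta to (491.8, -362.3) [-1.7 -7.6 -0. ] w 0.0093
[-0.4 -0.3  0.6] [-0.05  0.12  0.02] 15.004483312368393
```

>>> send_rows(deltas="0 -9.1 -0.3 0 0 0 0.05;0 -9.1 0.6 0 0 0 0.05;0 -9 1.6 0 0 0 0.05;0 -8.8 2.4 0 0 0 0.05;0 -8.5 3.3 0 0 0 0.05;0 -8.1 4.2 0 0 0 0.05;0 0 0 0 0 0 0.05;0 0 0 0 0 0 0.05")

```text
time: 38.38
position: [0.4644, -0.3244, 0.2346]
tool_rot: [0.946, 0.325, -0.001, -0.002]
ft_force: [1.0, 1.3, -0.9]
grip_width: 0.0095
grip_force: 15.0
```

>>> send_rows(deltas="5.25 0.3 0 0 0 6.7 0.05;5.25 0.3 0 0 0 6.7 0.05;5.25 0.3 0 0 0 6.7 0.05;5.25 0.3 0 0 0 6.7 0.05;5.25 0.3 0 0 0 6.7 0.05;5.25 0.3 0 0 0 6.6 0.05;0 0 0 0 0 0 0.05;0 0 0 0 0 0 0.05")

```text
time: 39.38
position: [0.4948, -0.3159, 0.2354]
tool_rot: [1.0, -0.018, -0.0, -0.0]
ft_force: [2.8, 1.7, 1.0]
grip_width: 0.0094
grip_force: 15.0
```

```bash
python3 - <<'E'
from h import *
go(491.8,-362.3); o=robot.get_obs(); print(o['ft_force'].round(1),o['moment'].round(2),o['grip_force'])
E
```

```text
t 39.4 pos [ 494.8 -315.9  235.4] b -92.1 tilt [0.   0.05] tooldelta to (491.8, -362.3) [-1.4 46.5 -0. ] w 0.0094
[2.8 1.7 1. ] [ 0.34 -0.21  0.05] 15.010275542736053
```

Release, raise the arm and check the panel.

>>> send_rows(deltas="0 0 0 0 0 0 0.2;0 0 0 0 0 0 0.35;0 0 0 0 0 0 0.4;0 0 -30 0 0 0 0.4;0 0 -40 0 0 0 0.4;-10 -40 -20 0 0 0 0.4;-10 -40 0 0 0 0 0.4;-10 -40 0 0 0 0 0.4;-10 -40 0 0 0 0 0.4;0 0 0 0 0 0 0.4")

```text
time: 40.62
position: [0.4594, -0.1522, 0.3255]
tool_rot: [1.0, -0.017, -0.001, -0.001]
ft_force: [0.4, -0.1, -0.3]
grip_width: 0.0347
grip_force: 0.0
```

```bash
cat >> h.py <<'E'
def panel(c):
    # white face plane, post frame
    v,u=np.mgrid[150:275,350:460]; P=at_d(c,np.c_[u.ravel(),v.ravel()])*1000; P=P.reshape(-1,3)
    post=np.array([491.8,-362.3,105]); d=P-post
    m=(np.linalg.norm(d[:,:2],axis=1)<70)&(d[:,2]>-45)&(d[:,2]<45)&(abs(d[:,0])<50); Q=P[m]
    best=None; rng=np.random.default_rng(0)
    for _ in range(400):
        a=Q[rng.choice(len(Q),3,False)]; n=np.cross(a[1]-a[0],a[2]-a[0]); l=np.linalg.norm(n)
        if l<200: continue
        n/=l; k=abs((Q-a[0])@n)<2.5
        if best is None or k.sum()>best.sum(): best=k
    B=Q[best]; n=np.linalg.svd(B-B.mean(0))[2][2]; n*=np.sign(n[1])
    print('plane',len(B),len(Q),n.round(3),'bearing',np.degrees(np.arctan2(n[1],n[0])).round(1),'tilt down deg',np.degrees(-np.arcsin(n[2])).round(1),'dist from post',((B.mean(0)-post)@n).round(1))
E
python3 - <<'E'
from h import *
go(439,-166); c=cam('top'); bar(c,.165,.2); panel(c); s=cam('side')
a=cv2.resize(s['image'][215:350,290:370,::-1],None,fx=4.4,fy=4.4,interpolation=2); b=cv2.resize(c['image'][165:270,350:450,::-1],None,fx=4,fy=4,interpolation=2)
o=np.zeros((600,780,3),np.uint8); o[:a.shape[0],:a.shape[1]]=a[:600]; o[:b.shape[0],360:360+b.shape[1]]=b; cv2.imwrite('pics/l9.png',o)
E
```

```text
t 40.6 pos [ 459.4 -152.2  325.5] b -92.0 tilt [0.11 0.06] tooldelta to (439, -166) [-19.9  14.5   0. ] w 0.0347
bar 286 mid [ 494.2 -315.1] z med/95 [186.8 190.8] dir 178.4 ext 108.0 19.0
plane 583 662 [ 0.018  0.847 -0.532] bearing 88.8 tilt down deg 32.1 dist from post -8.8
```

View pics/l9.png

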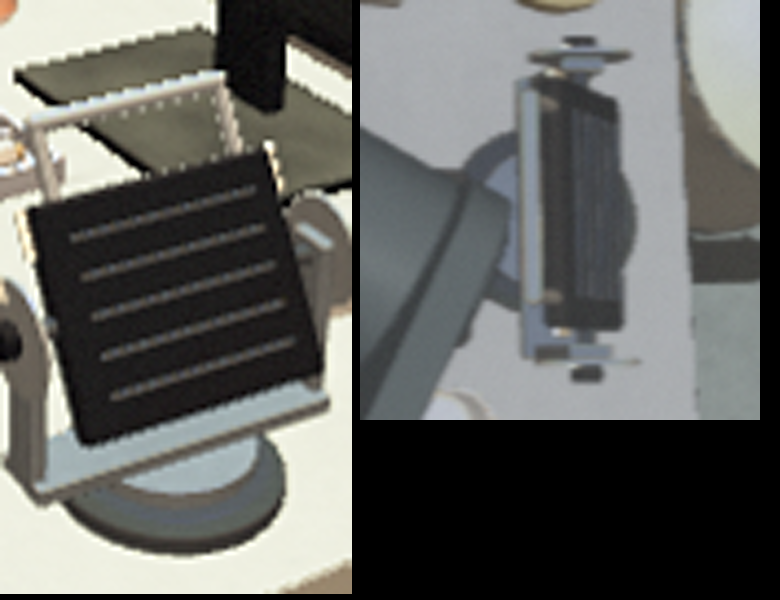

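```bash
python3 - <<'E'
from h import *
def plane(Q,tol=3):
    rng=np.random.default_rng(0); best=None
    for _ in range(500):
        a=Q[rng.choice(len(Q),3,False)]; n=np.cross(a[1]-a[0],a[2]-a[0]); l=np.linalg.norm(n)
        if l<300: continue
        n/=l; k=abs((Q-a[0])@n)<tol
        if best is None or k.sum()>best.sum(): best=k
    B=Q[best]; n=np.linalg.svd(B-B.mean(0),full_matrices=False)[2][2]; return n*np.sign(n[1]),B
for k in ('side','top'):
    c=cam(k); v,u=np.mgrid[0:420,0:560]; P=at_d(c,np.c_[u.ravel(),v.ravel()])*1000; d=P-[491.8,-362.3,105]
    if k=='side':
        m=(abs(d[:,0])<58)&(abs(d[:,1])<55)&(abs(d[:,2])<42)
        n,B=plane(P[m]); print(k,len(B),m.sum(),n.round(3),np.degrees(np.arctan2(n[1],n[0])).round(1),np.degrees(-np.arcsin(n[2])).round(1),((B.mean(0)-[491.8,-362.3,105])@n).round(1))
    m=(P[:,0]>.36e3)&(P[:,0]<600)&(P[:,1]>-440)&(P[:,1]<100)&(abs(P[:,2])<6); n,B=plane(P[m]); print(k,'bench n',(n*np.sign(n[2])).round(4),B.mean(0).round(1))
E
```

```text
side 2240 2455 [ 0.027  0.863 -0.505] 88.2 30.3 -6.8
side bench n [-0.0023 -0.0026  1.    ] [ 440.1 -290.1    0.6]
top bench n [-0.0077 -0.0042  1.    ] [ 471.1 -164.1    1.5]
```

```bash
python3 - <<'E'
from h import *
c=cam('top'); im=cv2.imread('pics/t1.png'); im=im[240:450,55:265].astype(int)
w=(im.min(2)>150).astype(np.uint8); n,L,st,ce=cv2.connectedComponentsWithStats(w)
def W(p,z): return at_z(c,np.array(p)/4.7+[280,170],z)*1000   # resize half-pixel shift ignored
for i in range(1,n):
    if st[i,4]<60: continue
    v,u=np.nonzero(L==i); p=np.c_[u+55,v+240]; 
    if p[:,0].max()<95 or p[:,0].min()<70: continue
    z=.071 if ce[i][1]<110 else .043
    Q=W(p,z)[:,:2]; k=Q-Q.mean(0); wv,V=np.linalg.eigh(np.cov(k.T)); a=V[:,1]; e=k@a
    print(st[i].tolist(),(ce[i]+[55,240]).round(1),'world',Q.mean(0).round(1),'dir',np.degrees(np.arctan2(a[1],a[0])).round(1),'len',np.ptp(e).round(1),'wid',np.ptp(k@V[:,0]).round(1))
    for cc in ([438.5,-166.5],[437,-167]): 
        d=Q.mean(0)-cc; print('  bearing from',cc,np.degrees(np.arctan2(d[1],d[0])).round(1))
# dark skirt circle centre (z~.045)
d=(im.max(2)<80).astype(np.uint8); n,L,st,ce=cv2.connectedComponentsWithStats(d); i=1+np.argmax(st[1:,4]); print('dark',st[i].tolist(),(ce[i]+[55,240]).round(1),W([ce[i]+[55,240]],.048).round(1))
h=np.array([[65,258],[248,256],[255,438],[68,443]]); print('housing',W(h,.038).round(1).tolist(),W(h,.038).mean(0).round(1))
E
```

```text
[111, 58, 19, 48, 213] [175.1 321.4] world [ 451.2 -171.6] dir 159.3 len 23.6 wid 2.4
  bearing from [438.5, -166.5] -21.8
  bearing from [437, -167] -17.8
[131, 171, 23, 29, 336] [195.3 426.6] world [ 400.9 -181.9] dir -156.5 len 14.0 wid 10.0
  bearing from [438.5, -166.5] -157.8
  bearing from [437, -167] -157.7
dark [45, 46, 127, 126, 11355] [161.5 351.3] [[ 437.6 -166.4   48. ]]
housing [[484.6, -121.6, 38.0], [483.1, -211.3, 38.0], [394.4, -211.1, 38.0], [394.6, -120.1, 38.0]] [ 439.2 -166.    38. ]
```

>>> send_rows(deltas="0 0 0 0 0 -10.1 0.45;0 0 0 0 0 -10.1 0.45;0 0 0 0 0 -10.1 0.45;0 0 0 0 0 -10.1 0.45;0 0 0 0 0 -10.1 0.45;0 0 0 0 0 -10.1 0.45;0 0 0 0 0 -10.1 0.45;0 0 0 0 0 -10.1 0.45")

```text
time: 41.88
position: [0.4612, -0.156, 0.3253]
tool_rot: [0.772, 0.635, -0.0, 0.0]
ft_force: [-1.1, 0.1, 0.2]
grip_width: 0.0389
grip_force: 0.0
```

>>> send_rows(deltas="0 0 0 0 0 -10.1 0.45;0 0 0 0 0 -10.1 0.45;0 0 0 0 0 -10.1 0.45;0 0 0 0 0 -10.1 0.45;0 0 0 0 0 -10.1 0.45;0 0 0 0 0 -10.1 0.45;0 0 0 0 0 -10.1 0.45;0 0 0 0 0 -9.8 0.45;0 0 0 0 0 0 0.45")

```text
time: 43.0
position: [0.4611, -0.1558, 0.3253]
tool_rot: [0.183, 0.983, -0.0, 0.0]
ft_force: [-0.3, -0.6, 0.6]
grip_width: 0.0392
grip_force: 0.0
```

```bash
python3 - <<'E'
from h import *
go(438.5,-166.3)
E
```

```text
t 43.0 pos [ 461.1 -155.8  325.3] b 69.0 tilt [0.   0.01] tooldelta to (438.5, -166.3) [ 17.3 -17.9   0. ] w 0.0392
```

Descend to z≈0.122 and grip the bar.

>>> send_rows(deltas="17.3 -17.9 40 0 0 0 0.45;0 0 50 0 0 0 0.45;0 0 50 0 0 0 0.45;0 0 40 0 0 0 0.45;0 0 23 0 0 0 0.45;0 0 0 0 0 0 0.45;0 0 0 0 0 0 0.45")

```text
time: 43.88
position: [0.4387, -0.1659, 0.1224]
tool_rot: [0.182, 0.983, -0.0, 0.0]
ft_force: [-0.1, 0.3, 0.7]
grip_width: 0.039
grip_force: 0.0
```

>>> send_rows(deltas="0 0 0 0 0 0 0.15;0 0 0 0 0 0 0.1;0 0 0 0 0 0 0.1;0 0 0 0 0 0 0.1", newtons=20)

```text
time: 44.38
position: [0.4385, -0.1651, 0.1228]
tool_rot: [0.181, 0.983, 0.0, 0.0]
ft_force: [1.4, 2.6, 2.0]
grip_width: 0.014
grip_force: 20.0
```

```bash
python3 - <<'E'
from h import *
go(438.5,-166.3); o=robot.get_obs(); print(o['ft_force'].round(1),o['moment'].round(2))
E
```

```text
t 44.4 pos [ 438.5 -165.1  122.8] b 69.1 tilt [ 0.04 -0.02] tooldelta to (438.5, -166.3) [-0.4 -1.1 -0. ] w 0.014
[1.4 2.6 2. ] [ 0.37 -0.16  0.04]
```

>>> send_rows(deltas="0 1 0 0 0 9.7 0.1;0 0 0 0 0 9.7 0.1;0 0 0 0 0 9.7 0.1;0 0 0 0 0 9.7 0.1;0 0 0 0 0 9.7 0.1;0 0 0 0 0 9.7 0.1;0 0 0 0 0 9.7 0.1;0 0 0 0 0 0 0.1")

```text
time: 45.38
position: [0.4404, -0.1637, 0.1228]
tool_rot: [0.7, 0.714, 0.002, 0.001]
ft_force: [7.1, 7.4, 0.5]
grip_width: 0.0138
grip_force: 20.0
```

>>> send_rows(deltas="0 0 0 0 0 9.8 0.1;0 0 0 0 0 9.8 0.1;0 0 0 0 0 9.8 0.1;0 0 0 0 0 9.8 0.1;0 0 0 0 0 9.8 0.1;0 0 0 0 0 9.8 0.1;0 0 0 0 0 9.7 0.1;0 0 0 0 0 0 0.1;0 0 0 0 0 0 0.1")

```text
time: 46.5
position: [0.4423, -0.165, 0.1228]
tool_rot: [0.981, 0.196, 0.004, 0.002]
ft_force: [10.5, 5.4, -3.7]
grip_width: 0.0136
grip_force: 20.0
```

```bash
python3 - <<'E'
from h import *
go(438.5,-166.3); o=robot.get_obs(); print(o['ft_force'].round(1),o['moment'].round(2))
E
```

```text
t 46.5 pos [ 442.3 -165.   122.8] b -67.4 tilt [-0.39 -0.31] tooldelta to (438.5, -166.3) [-4.  -0.2 -0. ] w 0.0136
[10.5  5.4 -3.7] [ 1.03 -1.5  -0.06]
```

>>> send_rows(deltas="0 0 0 0 0 0 0.25;0 0 0 0 0 0 0.4;0 0 0 0 0 0 0.4;0 0 -30 0 0 0 0.4;0 0 -50 0 0 0 0.4;0 0 -50 0 0 0 0.4;0 -45 -40 0 0 0 0.4;0 -50 0 0 0 0 0.4;0 -50 0 0 0 0 0.4;0 -50 0 0 0 0 0.4")

```text
time: 47.75
position: [0.362, 0.0165, 0.2926]
tool_rot: [0.98, 0.197, 0.0, 0.0]
ft_force: [0.5, 0.4, -0.5]
grip_width: 0.0347
grip_force: 0.0
```

>>> send_rows(deltas="0 -50 0 0 0 0 0.4;0 0 0 0 0 0 0.4")

```text
time: 48.0
position: [0.3409, 0.0638, 0.2922]
tool_rot: [0.98, 0.2, -0.001, -0.001]
ft_force: [1.2, 0.3, 0.4]
grip_width: 0.0345
grip_force: 0.0
```

```bash
python3 - <<'E'
from h import *
go(438.5,-166.3); c=cam('top'); save(c,'t10.png',(280,170,450,290),4.7)
def W(p,z): return at_z(c,np.array(p)/4.7+[280,170],z)*1000
im=cv2.imread('pics/t10.png')[240:450,55:265].astype(int)
w=(im.min(2)>150).astype(np.uint8); n,L,st,ce=cv2.connectedComponentsWithStats(w)
for i in range(1,n):
    if st[i,4]<60: continue
    v,u=np.nonzero(L==i); p=np.c_[u+55,v+240]
    z=.071 if st[i,0]+st[i,2]/2<125 else .043
    for z in(.071,.043):
        Q=W(p,z)[:,:2]; k=Q-Q.mean(0); wv,V=np.linalg.eigh(np.cov(k.T)); a=V[:,1]
        print(st[i].tolist(),z,Q.mean(0).round(1),'dir',np.degrees(np.arctan2(a[1],a[0])).round(1),'len',np.ptp(k@a).round(1))
v,u=np.mgrid[215:268,285:340]; P=at_d(c,np.c_[u.ravel(),v.ravel()])*1000
Q=P[(P[:,2]>63)&(P[:,2]<80)&(np.linalg.norm(P[:,:2]-[439,-166],axis=1)<35)][:,:2]; wv,V=np.linalg.eigh(np.cov(Q.T)); print('bar depth',len(Q),Q.mean(0).round(1),np.degrees(np.arctan2(V[1,1],V[0,1])).round(1),np.ptp((Q-Q.mean(0))@V,axis=0).round(1))
E
```

```text
t 48.0 pos [340.9  63.8 292.2] b -67.0 tilt [0.14 0.1 ] tooldelta to (438.5, -166.3) [ -0.3 249.9  -0.4] w 0.0345
[0, 0, 210, 210, 4948] 0.071 [ 464.4 -177.5] dir 45.2 len 139.6
[0, 0, 210, 210, 4948] 0.043 [ 465.6 -180. ] dir 45.2 len 142.9
[110, 109, 26, 45, 306] 0.071 [ 427.3 -172. ] dir -155.7 len 23.4
[110, 109, 26, 45, 306] 0.043 [ 427.6 -174.4] dir -155.7 len 23.9
[0, 156, 13, 54, 365] 0.071 [ 403.8 -114.4] dir -179.4 len 25.1
[0, 156, 13, 54, 365] 0.043 [ 403.5 -115.4] dir -179.4 len 25.7
[130, 170, 25, 31, 393] 0.071 [ 401.4 -179.3] dir -156.5 len 14.5
[130, 170, 25, 31, 393] 0.043 [ 401.  -181.8] dir -156.5 len 14.8
bar depth 152 [ 439.9 -165. ] -158.3 [14.5 53.1]
```

View pics/t10.png

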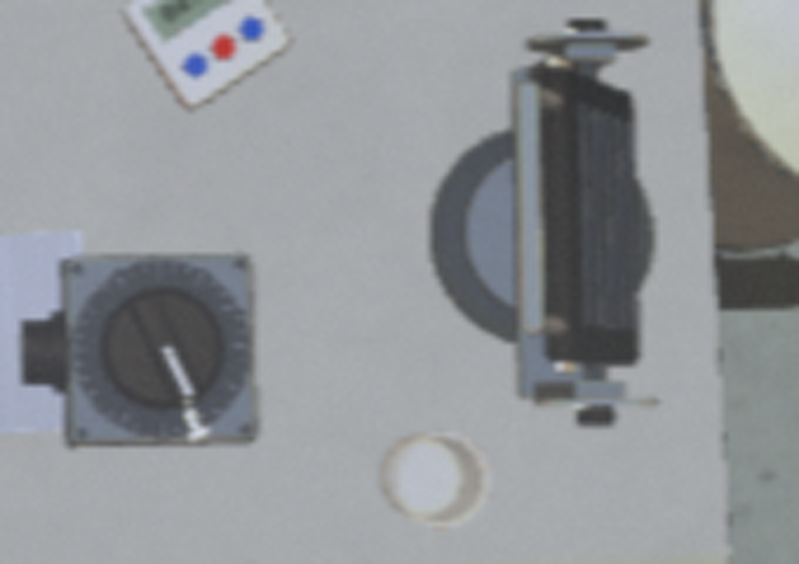

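```bash
python3 - <<'E'
from h import *
s=cam('side'); save(s,'s11.png',(180,150,380,300),3.9)
E
```

```text
(no output)
```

View pics/s11.png

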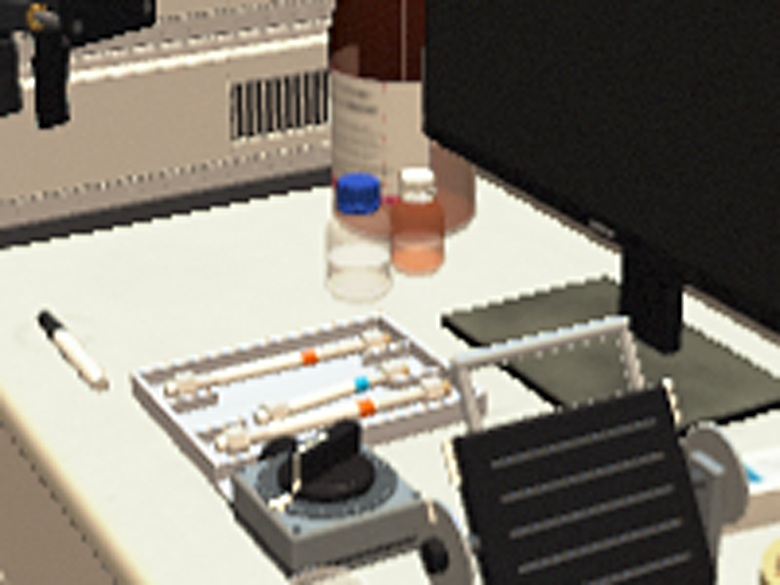

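```bash
python3 - <<'E'
from h import *
c=cam('top'); save(c,'t12.png',(190,150,330,290),4); cols(c,('column_a_mid','column_bb_mid','column_c_mid'),.0145); go(505,-8)
E
```

```text
column_a_mid 0.66 307 mid [385.  150.1] ang 89.7 len 132.0 z 15.0
column_bb_mid 0.8 285 mid [517.8 -23.4] ang 7.1 len 126.0 z 20.0
column_c_mid 0.72 370 mid [504.5 -53.1] ang 179.0 len 174.0 z 21.0
t 48.3 pos [344.8  60.5 292.5] b -67.4 tilt [-0.02 -0.02] tooldelta to (505, -8) [1.216e+02 1.248e+02 1.000e-01] w 0.0347
```

View pics/t12.png

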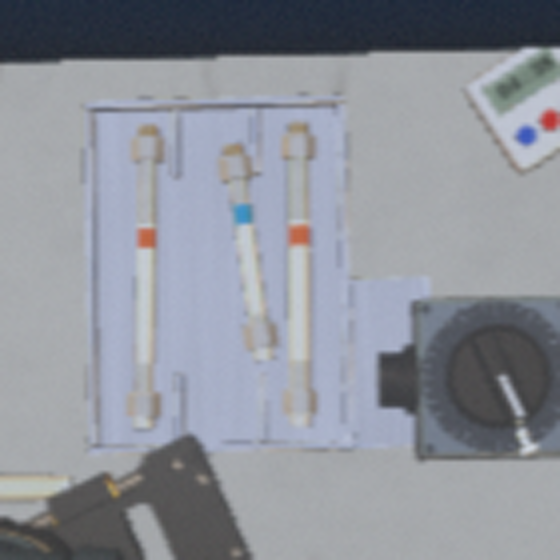

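>>> send_rows(deltas="0 0 0 0 0 7.8 0.25;0 0 0 0 0 7.8 0.25;40 0 0 0 0 0 0.25;40 0 0 0 0 0 0.25;40 0 0 0 0 0 0.25;40 0 0 0 0 0 0.25;0 40 20 0 0 0 0.25;0 40 40 0 0 0 0.25;0 0 40 0 0 0 0.25;0 0 0 0 0 0 0.25")

```text
time: 49.55
position: [0.511, 0.0007, 0.1897]
tool_rot: [0.998, 0.061, -0.004, -0.001]
ft_force: [-0.0, 0.5, -0.4]
grip_width: 0.0219
grip_force: 0.0
```

```bash
python3 - <<'E'
from h import *
go(543.2,-17.2); c=cam('side'); cols(c,('column_bb_mid','column_c_mid'),.0145,'side')
E
```

```text
t 49.5 pos [511.    0.7 189.7] b -83.0 tilt [0.43 0.15] tooldelta to (543.2, -17.2) [29.8 21.7 -0.3] w 0.0219
column_bb_mid 0.56 226 mid [519.1 -26.1] ang 7.7 len 136.0 z 19.0
column_c_mid 0.83 225 mid [506.4 -56. ] ang 179.9 len 180.0 z 20.0
```

>>> send_rows(deltas="29.8 21.7 20 0 0 0 0.25;0 0 20 0 0 0 0.25;0 0 20 0 0 0 0.25;0 0 0 0 0 0 0.25;0 0 0 0 0 0 0.25")

```text
time: 50.32
position: [0.5459, -0.0157, 0.1341]
tool_rot: [0.998, 0.063, 0.001, 0.0]
ft_force: [0.8, 0.3, 0.4]
grip_width: 0.0216
grip_force: 0.0
```

```bash
python3 - <<'E'
from h import *
go(543.2,-17.2)
E
```

```text
t 50.3 pos [545.9 -15.7 134.1] b -82.8 tilt [-0.17 -0.06] tooldelta to (543.2, -17.2) [-2.9  1.2 -0. ] w 0.0216
```

>>> send_rows(deltas="-2.5 1.2 20 0 0 0 0.25;0 0 15 0 0 0 0.25;0 0 12 0 0 0 0.25;0 0 6 0 0 0 0.25;0 0 0 0 0 0 0.25;0 0 0 0 0 0 0.25")

```text
time: 51.08
position: [0.5429, -0.0173, 0.0797]
tool_rot: [0.998, 0.062, 0.0, 0.0]
ft_force: [-0.3, -0.7, 0.1]
grip_width: 0.0216
grip_force: 0.0
```

>>> send_rows(deltas="0 0 0 0 0 0 0.1;0 0 0 0 0 0 0.05;0 0 0 0 0 0 0.05;0 0 0 0 0 0 0.05", newtons=45)

```text
time: 51.58
position: [0.5429, -0.0175, 0.0798]
tool_rot: [0.998, 0.062, 0.0, 0.0]
ft_force: [0.1, -0.1, 3.1]
grip_width: 0.0089
grip_force: 45.0
```

```bash
python3 - <<'E'
from h import *
go(531,-8)
E
```

```text
t 51.6 pos [542.9 -17.5  79.8] b -82.8 tilt [-0.05 -0.03] tooldelta to (531, -8) [-10.6 -10.9  -0. ] w 0.0089
```

>>> send_rows(deltas="0 0 -12 0 0 0 0.05;0 0 -13 0 0 0 0.05;-5.5 -5.2 0 0 0 0 0.05;-5.5 -5.2 0 0 0 8.4 0.05;0 0 0 0 0 0 0.05;0 0 13 0 0 0 0.05;0 0 10.5 0 0 0 0.05;0 0 0 0 0 0 0.05;0 0 0 0 0 0 0.05")

```text
time: 52.7
position: [0.5302, -0.0084, 0.0805]
tool_rot: [1.0, -0.011, -0.0, -0.0]
ft_force: [-0.0, 0.4, -1.5]
grip_width: 0.0091
grip_force: 44.8
```

>>> send_rows(deltas="0 0 0 0 0 0 0.17;0 0 0 0 0 0 0.18;0 0 0 0 0 0 0.18;0 0 -8 0 0 0 0.18;0 0 -12 0 0 0 0.2;0 0 -40 0 0 0 0.4;0 0 -40 0 0 0 0.4;0 0 -40 0 0 0 0.4;0 0 -30 0 0 0 0.4;0 0 0 0 0 0 0.4")

```text
time: 53.95
position: [0.5317, -0.0086, 0.2543]
tool_rot: [1.0, -0.011, 0.004, 0.001]
ft_force: [-1.3, -0.2, 0.1]
grip_width: 0.0347
grip_force: 0.0
```

>>> send_rows(deltas="-40 0 0 0 0 0 0.4;-40 -30 0 0 0 0 0.4;-40 -30 0 0 0 0 0.4;-30 -30 0 0 0 0 0.4;-10 -30 0 0 0 0 0.4;0 0 0 0 0 0 0.4;0 0 0 0 0 0 0.4")

```text
time: 54.82
position: [0.3733, 0.1148, 0.2507]
tool_rot: [1.0, -0.011, -0.0, 0.0]
ft_force: [-0.3, -0.3, 0.9]
grip_width: 0.0347
grip_force: 0.0
```

```bash
python3 - <<'E'
from h import *
go(400,120); s=cam('side'); cols(s,('column_a_mid','column_bb_mid','column_c_mid'),.0145,'side')
c=cam('top'); save(c,'t13.png',(70,150,450,300),2.1); cols(c,('column_a_mid','column_bb_mid','column_c_mid'),.0145)
E
```

```text
t 54.8 pos [373.3 114.8 250.7] b -91.2 tilt [ 0.   -0.02] tooldelta to (400, 120) [26.6 -5.7 -0. ] w 0.0347
column_a_mid 0.62 212 mid [504.8  33.6] ang 178.1 len 180.0 z 19.0
column_bb_mid 0.68 256 mid [506.6 -11.3] ang 178.0 len 131.0 z 18.0
column_c_mid 0.73 315 mid [505.3 -56.4] ang 179.7 len 182.0 z 19.0
column_a_mid 0.94 389 mid [505.8  36.2] ang 178.0 len 176.0 z 20.0
column_bb_mid 0.6 323 mid [504.3  -6.7] ang 177.8 len 129.0 z 19.0
column_c_mid 0.93 515 mid [503.3 -52.8] ang 178.9 len 176.0 z 20.0
```

View pics/t13.png

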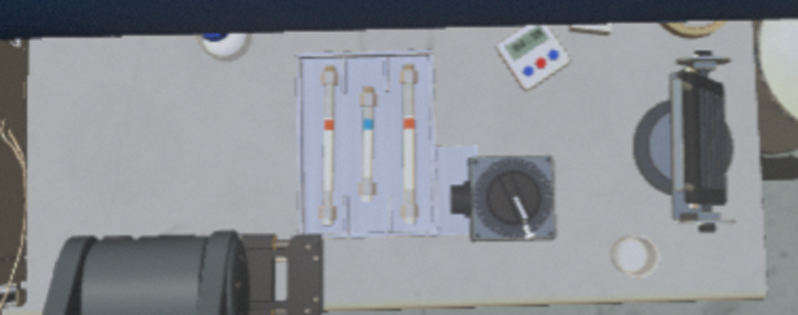

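All three columns are in their lanes, and the pointer, panel and pen are set.

```bash
python3 -c "
from rig import robot
print(robot.hand_in())"
```

```text
the job is handed in; nothing more can be done
None
```

The job is done and handed in at about 55 s: the pen is on the bench beside the station, all three columns lie one to a lane (one was knocked aside late and re-laid, after the panel and knob were set), the panel faces the tray at about 30° down, the knob pointer is at its index mark, and the gripper holds nothing. The hand-in reported no verdict.

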